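Reverse the row of hot ends into the service rack

TASK

Move the four (cold) printer hot ends from the black parking rack into the empty wooden service rack, one to each bay and in reverse order: the leftmost in the parking rack (seen from the robot) must end rightmost in the service rack, and so on along the row. Never lay one on its side; leave each standing upright, flat on the floor of its bay and nozzle up, released and at rest.

Things in the scene. Friction and masses are not known exactly. Their poses are not given: they have to be found in the camera images.
- hotend_slim: The slim round hot end: finned heat sink 24 mm in diameter, round flange 32 mm in diameter and 5 mm thick at the foot, 18 x 14 mm heater block above, one nozzle. 40 to 80 g. Bare aluminium; stands upright on its flange with the brass nozzle at the top; 69 mm high in all. Origin: centre of its underside, z up. The finned part to grip runs from 5 to 46 mm above the origin. Starts roughly centred on the dock of the same name, turned up to 0.3 rad to it.
- hotend_square: The square hot end: finned heat sink 30 x 30 mm, flange 34 (x) x 32 (y) mm and 5 mm thick, heater block 18 x 20 mm, one nozzle. 65 to 120 g. Bare aluminium; stands upright on its flange with the brass nozzle at the top; 69 mm high in all. Origin: centre of its underside, z up. The finned part to grip runs from 5 to 46 mm above the origin. Starts roughly centred on the dock of the same name, turned up to 0.3 rad to it.
- hotend_wide: The wide round hot end: finned heat sink and foot 38 mm in diameter, heater block 20 x 20 mm, one nozzle. 75 to 145 g. Bare aluminium; stands upright on its flange with the brass nozzle at the top; 69 mm high in all. Origin: centre of its underside, z up. The finned part to grip runs from 5 to 46 mm above the origin. Starts roughly centred on the dock of the same name, turned up to 0.3 rad to it.
- hotend_twin: The twin hot end: oblong finned heat sink 24 mm (its x) by 40 mm (its y), flange 28 x 42 mm and 5 mm thick, long heater block, two nozzles side by side along y. 70 to 130 g. Bare aluminium; stands upright on its flange with the brass nozzle at the top; 69 mm high in all. Origin: centre of its underside, z up. The finned part to grip runs from 5 to 46 mm above the origin. Starts roughly centred on the dock of the same name, turned up to 0.3 rad to it.
- dock_slim: The grey tray on the parking rack on which the slim hot end stands at the start; all four docks look alike and are fixed. 58 x 58 mm, floor 8 mm above its origin (centre of the underside, which lies on the rack, 10 mm above the table), with a rim 5 mm high and 3 mm thick around the floor. Which dock is where in the row changes from start to start.
- dock_square: The grey tray on the parking rack on which the square hot end stands at the start; all four docks look alike and are fixed. 58 x 58 mm, floor 8 mm above its origin (centre of the underside, which lies on the rack, 10 mm above the table), with a rim 5 mm high and 3 mm thick around the floor. Which dock is where in the row changes from start to start.
- dock_wide: The grey tray on the parking rack on which the wide hot end stands at the start; all four docks look alike and are fixed. 58 x 58 mm, floor 8 mm above its origin (centre of the underside, which lies on the rack, 10 mm above the table), with a rim 5 mm high and 3 mm thick around the floor. Which dock is where in the row changes from start to start.
- dock_twin: The grey tray on the parking rack on which the twin hot end stands at the start; all four docks look alike and are fixed. 58 x 58 mm, floor 8 mm above its origin (centre of the underside, which lies on the rack, 10 mm above the table), with a rim 5 mm high and 3 mm thick around the floor. Which dock is where in the row changes from start to start.
- park_rack: The parking rack: fixed black base 70 mm (x) by 256 mm (y), 10 mm high, which carries the four grey docks in a row along its y at y = +93, +31, -31 and -93 mm. Origin: centre of the underside, on the table. Its +y end is the left end seen from the robot. It may stand on either side of the table, turned up to 0.25 rad.
- service_rack: The service rack: fixed light wooden tray 66 mm (x) by 252 mm (y), empty at the start, with four open square bays in a row along its y, centred at y = +93, +31, -31 and -93 mm. Each bay is 58 x 58 mm inside; its floor is 12 mm above the origin (centre of the underside, on the table); walls 4 mm thick rise 8 mm above the floor. Its +y end is the left end seen from the robot. It stands on the other side of the table from the parking rack, turned up to 0.25 rad.
Things that resemble listed ones, but are neither listed nor needed, are in the scene too. What is shaped like the hotend_square but orange is not meant.

How it is judged:
At the end, for the whole second after the job is handed in: Each hot end stands in the service-rack bay that mirrors its starting dock (dock at y in the parking rack, bay at -y), within 18 mm of the bay centre along each rack axis, its origin 8 to 17 mm above the rack's, upright within 0.12 rad and slower than 0.02 m/s (x of hotend_slim in the frame of service_rack between -0.018 and 0.018 m and z of hotend_slim in the frame of service_rack between 0.008 and 0.017 m and angle between each of hotend_slim, hotend_square, hotend_wide, hotend_twin's own z axis and vertical below 0.12 rad and linear speed of each of hotend_slim, hotend_square, hotend_wide, hotend_twin below 0.02 m/s and ((y of dock_slim in the frame of park_rack between 0.073 and 0.113 m and y of hotend_slim in the frame of service_rack between -0.111 and -0.075 m) or (y of dock_slim in the frame of park_rack between 0.011 and 0.051 m and y of hotend_slim in the frame of service_rack between -0.049 and -0.013 m) or (y of dock_slim in the frame of park_rack between -0.051 and -0.011 m and y of hotend_slim in the frame of service_rack between 0.013 and 0.049 m) or (y of dock_slim in the frame of park_rack between -0.113 and -0.073 m and y of hotend_slim in the frame of service_rack between 0.075 and 0.111 m)) and x of hotend_square in the frame of service_rack between -0.018 and 0.018 m and z of hotend_square in the frame of service_rack between 0.008 and 0.017 m and ((y of dock_square in the frame of park_rack between 0.073 and 0.113 m and y of hotend_square in the frame of service_rack between -0.111 and -0.075 m) or (y of dock_square in the frame of park_rack between 0.011 and 0.051 m and y of hotend_square in the frame of service_rack between -0.049 and -0.013 m) or (y of dock_square in the frame of park_rack between -0.051 and -0.011 m and y of hotend_square in the frame of service_rack between 0.013 and 0.049 m) or (y of dock_square in the frame of park_rack between -0.113 and -0.073 m and y of hotend_square in the frame of service_rack between 0.075 and 0.111 m)) and x of hotend_wide in the frame of service_rack between -0.018 and 0.018 m and z of hotend_wide in the frame of service_rack between 0.008 and 0.017 m and ((y of dock_wide in the frame of park_rack between 0.073 and 0.113 m and y of hotend_wide in the frame of service_rack between -0.111 and -0.075 m) or (y of dock_wide in the frame of park_rack between 0.011 and 0.051 m and y of hotend_wide in the frame of service_rack between -0.049 and -0.013 m) or (y of dock_wide in the frame of park_rack between -0.051 and -0.011 m and y of hotend_wide in the frame of service_rack between 0.013 and 0.049 m) or (y of dock_wide in the frame of park_rack between -0.113 and -0.073 m and y of hotend_wide in the frame of service_rack between 0.075 and 0.111 m)) and x of hotend_twin in the frame of service_rack between -0.018 and 0.018 m and z of hotend_twin in the frame of service_rack between 0.008 and 0.017 m and ((y of dock_twin in the frame of park_rack between 0.073 and 0.113 m and y of hotend_twin in the frame of service_rack between -0.111 and -0.075 m) or (y of dock_twin in the frame of park_rack between 0.011 and 0.051 m and y of hotend_twin in the frame of service_rack between -0.049 and -0.013 m) or (y of dock_twin in the frame of park_rack between -0.051 and -0.011 m and y of hotend_twin in the frame of service_rack between 0.013 and 0.049 m) or (y of dock_twin in the frame of park_rack between -0.113 and -0.073 m and y of hotend_twin in the frame of service_rack between 0.075 and 0.111 m))); the robot touches nothing.
It fails at once if the slim hot end is tipped over (angle between hotend_slim's own z axis and vertical above 1.1 rad).
It fails at once if the square hot end is tipped over (angle between hotend_square's own z axis and vertical above 1.1 rad).
It fails at once if the wide hot end is tipped over (angle between hotend_wide's own z axis and vertical above 1.1 rad).
It fails at once if the twin hot end is tipped over (angle between hotend_twin's own z axis and vertical above 1.1 rad).
It also fails if it takes over 102 s, if anything falls off the work surface, if the arm or the gripper's body presses on something with over 40 N, if the wrist force passes 120 N, or if a joint passes its speed limit or range.

ROBOT

A 7-joint arm with a two-finger parallel gripper is mounted at the origin on the work surface. World frame = base frame: x ahead of the robot, y to its left, z up, the work surface at z = 0. Lengths are in m, angles in rad, forces in N, time in s.
With the tool pointing down it reaches from about 0.4 to 0.9 m from the base axis. Payload 5.5 kg.
Tool frame: the origin (TCP) lies midway between the tips of the shut fingers; the grasp point (between the pads) lies 19 mm behind it; z points along the fingers, x is the direction in which the jaws open and shut, and the axes are right-handed (so a half turn about z gives the same grasp; the last joint's range is limited). The gripper opens to 92 mm and grips with 3 to 60 N. Pads are 19 mm wide; open, the fingers measure 130 mm over their backs; the gripper's body (75 mm by 190 mm) begins 47 mm behind the grasp point.
Start: joints at [-0.965, 0.501, -0.427, 1.55, 0.221, 1.138, -0.21], TCP at [0.218, 0.612, 0.227] pointing down, gripper open.
Joint ranges: [-2.88, 2.88], [-0.31, 2.03], [-1.54, 1.56], [0.2, 2.42], [-1.41, 4.55], [0.19, 2.02], [-2.57, 2.57]. Speed limits (rad/s): [2.57, 2.57, 3.14, 3.14, 3.14, 3.14, 3.14].

INTERFACE

Orientations are given as a 3x3 rotation matrix whose columns are the frame's x, y, z axes.
In Python, from station import robot gives the robot as it stands.
- The arm moves only by the shell command python3 -m pendant 'ROWS' [OPENING] [FORCE]. ROWS is JSON, one flat list of numbers, 6 for each row, row after row: the shift along the tool's x, y, z in units of 40 mm (1.0 is 40 mm), then the turn, a rotation vector about the tool's x, y, z in rad. In form: [tx, ty, tz, ax, ay, az, tx, ty, tz, ax, ay, az, ...]. A call has 1 to 10 rows; each row shifts and turns the pose as measured when the row begins, along the tool's axes as they then stand; what a row does not reach is not made up. A row lasts 1/10 s, in which the tool goes at most 50 mm and 8.59 degrees, less where a joint would pass 70% of its speed; a pose out of reach is approached as far as the arm can. A call is refused whole if a number of a shift passes 1 or a number of a turn 0.15, either way. A call with a gripper value outside its range is refused whole. OPENING is the opening in per cent of the stroke, from 0 (shut) to 100 (fully open), set as the call begins (- or left out, the last holds). The fingers move at their own pace and stop on an object; FORCE is the grip in N (left out, the last holds). Time passes only in rows, so rows that do not move let the fingers close. It gives the time, the measured TCP pose, the force and the opening at its end, in the units of the state.
- robot.get_state(): the state, without advancing time (a new reading comes with each control period).
- robot.read_camera(name): name is "side" or "top" or "wrist"; returns a dict with "img" (400x640x3 uint8, red, green, blue), "intrinsics" (3x3 intrinsics, pixels), "R" (3x3) and "t" (3): a world point X has camera coordinates R X + t. Camera axes: x right, y down, z forward; pixel columns grow to the right and rows downward; lengths in m; the calibration is good to about 2 mm. A picture is of the moment at which its call begins. There is no depth.
- robot.sign_off(): hands the job in, once; it reports no verdict.
The state is a dict: "time": time; "joint_pos": joint angles; "dq": joint speeds; "effort": joint torques, N m; "tcp_pos": TCP position; "tcp_rot": TCP orientation; "contact_force": force on the tool from outside, world axes, zero at the start; "wrist_torque": the same for the moment, N m; "grip_width": finger opening in m.
Only numpy, scipy, OpenCV 4.12 (cv2) and the standard library are available. Lean on these libraries where they do the work, as an engineer would, in place of code of your own. Each camera call takes 0.05 s, during which the arm holds its last target.

## Working session

There is one attempt and no reset: what is moved stays moved. The work goes in short steps, Python scripts to look and compute and a shell command to move; the robot and the scene stay as the last step left them, time stands still between calls to the robot, and variables do not carry over. Pictures are saved under pics/ and viewed, and the job is handed in when it is done.

```bash
ls; mkdir -p pics
python3 - <<'E'
from station import robot
import cv2,pickle
s=robot.get_state();print(s)
for n in ['side','top','wrist']:
    c=robot.read_camera(n);cv2.imwrite(f'pics/{n}0.png',c['img'][:,:,::-1]);pickle.dump(c,open(f'{n}0.pkl','wb'));print(n,c['intrinsics'],c['R'],c['t'])
E
```

```text
pics
{'time': 0.0, 'joint_pos': array([-0.9648112 ,  0.50186763, -0.42679093,  1.55142748,  0.22082088,
        1.1382837 , -0.21028699]), 'dq': array([-0.00010933,  0.00018072, -0.00200021,  0.00022007, -0.00086369,
        0.00108333,  0.00101229]), 'effort': array([-5.93925561e-04, -5.66581964e+01, -5.81682399e+00, -2.79115033e+01,
       -6.87102950e-02,  3.10564355e-02,  2.11763272e-04]), 'tcp_pos': array([0.21828873, 0.61152234, 0.22567529]), 'tcp_rot': array([[ 3.36043067e-01,  9.41846359e-01, -7.01896993e-04],
       [ 9.41844655e-01, -3.36043795e-01, -1.79285807e-03],
       [-1.92446498e-03, -5.86004047e-05, -9.99998146e-01]]), 'contact_force': array([-0.57062038, -0.35490723, -0.24169608]), 'wrist_torque': array([0.05687869, 0.02054275, 0.02861211]), 'grip_width': 0.09201554121494897}
side [[414.59631609   0.         320.25582501]
 [  0.         414.59631609 204.51477153]
 [  0.           0.           1.        ]] [[ 0.71926295 -0.69455067 -0.01613003]
 [-0.48225474 -0.48243174 -0.73122499]
 [ 0.50009117  0.53372183 -0.68194563]] [-0.3501231   0.2671135   0.76168599]
top [[507.90300065   0.         327.7194722 ]
 [  0.         507.90300065 191.86103638]
 [  0.           0.           1.        ]] [[ 0.00621278 -0.99988561 -0.01379023]
 [-0.99181618 -0.00440283 -0.12759815]
 [ 0.12752284  0.01447012 -0.99173007]] [0.0071352  0.46890793 1.23367657]
wrist [[353.6311449    0.         325.42872854]
 [  0.         353.6311449  194.64589577]
 [  0.           0.           1.        ]] [[ 0.33630811  0.94174403 -0.00387837]
 [ 0.90891064 -0.32349933  0.26311525]
 [ 0.24653257 -0.09201288 -0.96475661]] [-0.64666048 -0.03308709  0.39129793]
```

View pics/top0.png

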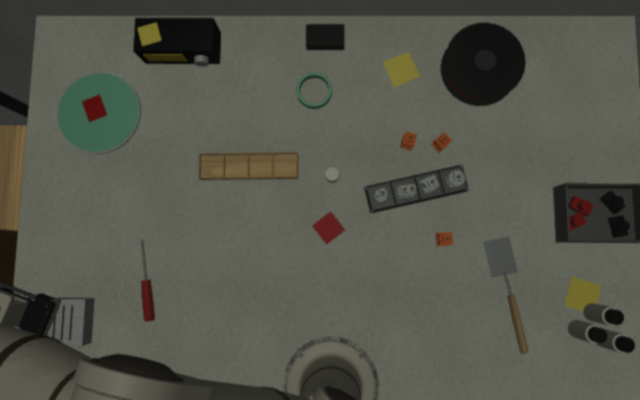

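View pics/side0.png

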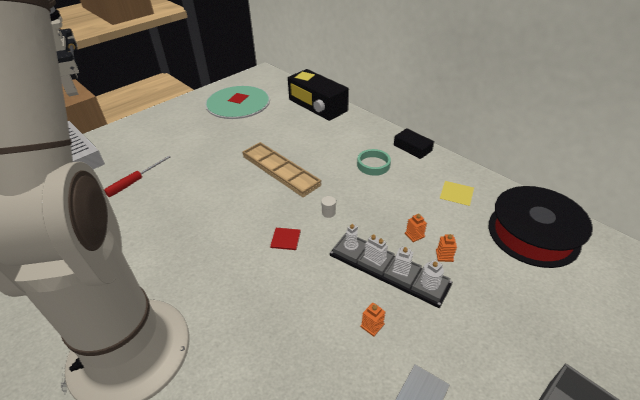

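View pics/wrist0.png

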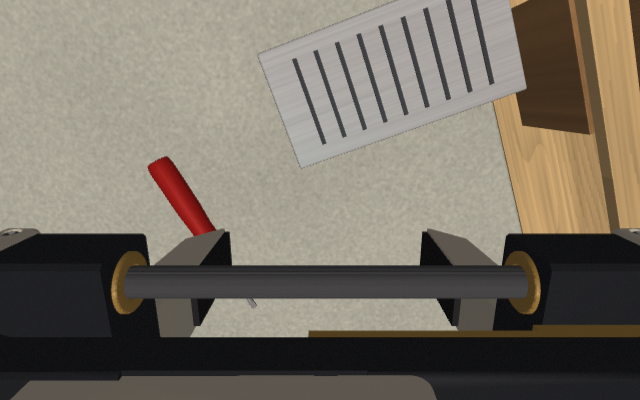

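Run:
```python
import cv2
a=cv2.imread('pics/top0.png')
cv2.imwrite('pics/c1.png',cv2.resize(a[155:220,355:475],None,fx=6.5,fy=6.5,interpolation=cv2.INTER_CUBIC))
cv2.imwrite('pics/c2.png',cv2.resize(a[140:190,190:310],None,fx=6.5,fy=6.5,interpolation=cv2.INTER_CUBIC))
a=cv2.imread('pics/side0.png')
cv2.imwrite('pics/c3.png',cv2.resize(a[215:310,320:460],None,fx=5.5,fy=5.5,interpolation=cv2.INTER_CUBIC))
```

```text
(no output)
```

View pics/c1.png

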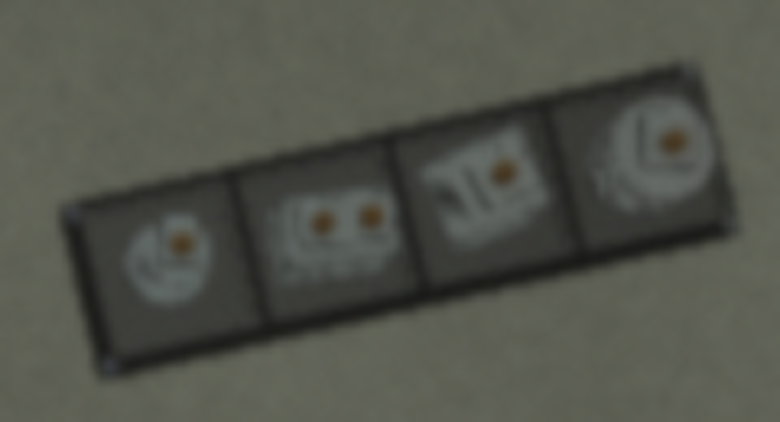

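View pics/c2.png

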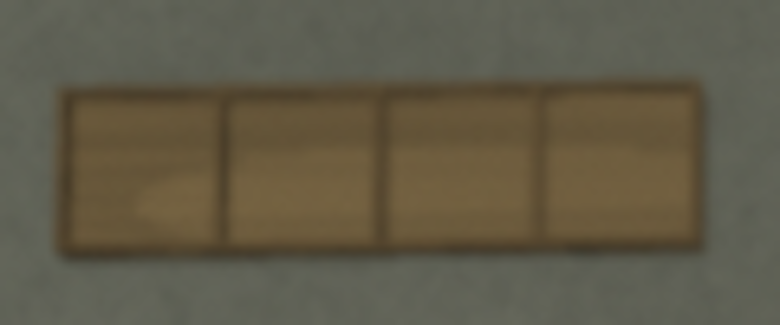

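View pics/c3.png

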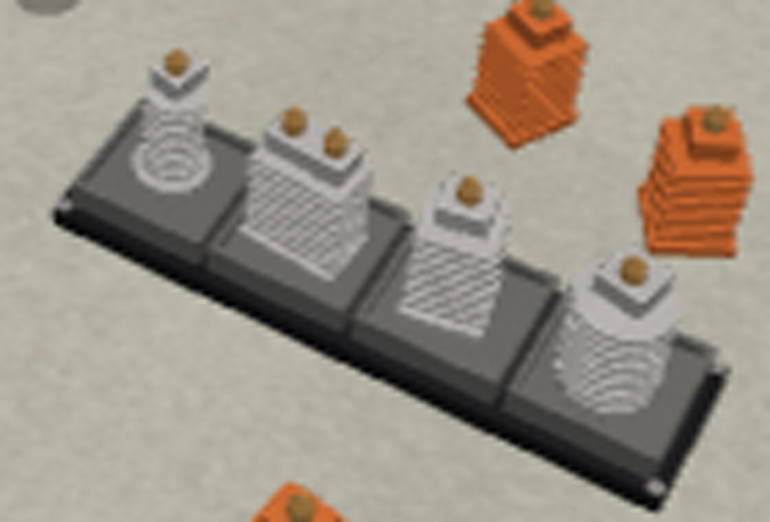

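```bash
cat > h.py <<'E'
import numpy as np,cv2,pickle
from scipy.optimize import least_squares
def ld(n): return pickle.load(open(n+'.pkl','rb'))
def ray(c,u,v,z):
    d=c['R'].T@np.linalg.solve(c['intrinsics'],[u,v,1.]); o=-c['R'].T@c['t']
    return o+d*(z-o[2])/d[2]
def proj(c,X):
    p=np.atleast_2d(X)@c['R'].T+c['t']; p=p@c['intrinsics'].T
    return p[:,:2]/p[:,2:]
def crop(p,x0,y0,s): p=np.asarray(p,float); return (p+.5)/s-.5+[x0,y0]
E
python3 - <<'E'
from h import *
T=ld('top0');S=ld('side0')
def fit(P,Q):
    P=np.array(P);Q=np.array(Q);pc,qc=P.mean(0),Q.mean(0);H=(P-pc).T@(Q-qc)
    a=np.arctan2(H[0,1]-H[1,0],H[0,0]+H[1,1]);R=np.array([[np.cos(a),-np.sin(a)],[np.sin(a),np.cos(a)]])
    t=qc-R@pc;print('rack',t,a,'res mm',(1e3*(P@R.T+t-Q)).round(1).tolist());return R,t
# order: (+x,+y),(+x,-y),(-x,-y),(-x,+y)
q=crop([(62,90),(702,84),(702,245),(62,250)],190,140,6.5)
Q=[ray(T,*p,.020)[:2] for p in q]
fit([(.033,.126),(.033,-.126),(-.033,-.126),(-.033,.126)],Q)
q=crop([(64,208),(692,65),(740,230),(105,372)],355,155,6.5)
Q=[ray(T,*p,.010)[:2] for p in q]
R,t=fit([(.035,.128),(.035,-.128),(-.035,-.128),(-.035,.128)],Q)
n=crop([(181,243),(322,222),(371,216),(504,172),(673,142)],355,155,6.5)
m=crop([(176,60),(294,121),(336,143),(469,190),(633,270)],320,215,5.5)
for a,b in zip(n,m):
    w=ray(T,*a,.085)[:2];w2=ray(S,*b,.085)[:2]
    print(w,w2,'rackframe',R.T@(w-t),R.T@(w2-t))
E
```

```text
rack [0.53711964 0.21125342] 0.013268882041815332 res mm [[1.2, 0.4], [1.3, -1.1], [-1.1, -1.1], [-1.5, 1.9]]
rack [ 0.48182397 -0.21341985] 0.22902230161156306 res mm [[1.5, 2.0], [2.3, -2.3], [-1.0, -1.4], [-2.7, 1.8]]
[ 0.46213873 -0.12113199] [ 0.45906732 -0.12497438] rackframe [0.00178046 0.09434717] [-0.00208307  0.0913024 ]
[ 0.4701074 -0.1726607] [ 0.46691185 -0.17704173] rackframe [-0.00215727  0.04235483] [-0.00626398  0.03881367]
[ 0.47239858 -0.19056616] [ 0.46949183 -0.19497997] rackframe [-0.00399091  0.02439676] [-0.00782381  0.0207581 ]
[ 0.48886275 -0.23937591] [ 0.48579773 -0.2430289 ] rackframe [ 0.0009623 -0.0268763] [-0.002852   -0.02973807]
[ 0.5002248  -0.30130605] [ 0.49679019 -0.30523308] rackframe [-0.00203204 -0.08976885] [-0.00626851 -0.0928136 ]
```

```bash
cat > plan.py <<'E'
# plan.py x y z yaw(tool x) nrows : prints suggested rows (for reading), does not move
import sys,numpy as np
from scipy.spatial.transform import Rotation as Ro
from station import robot
s=robot.get_state();p=s['tcp_pos'];R=s['tcp_rot']
x,y,z,a=map(float,sys.argv[1:5]);n=int(sys.argv[5])
c,q=np.cos(a),np.sin(a);Rt=np.array([[c,q,0],[q,-c,0],[0,0,-1.]])
if Rt[:,0]@R[:,0]<0: Rt[:,:2]*=-1
t=np.array([x,y,z])
w=Ro.from_matrix(R.T@Rt).as_rotvec()
print('t',round(s['time'],2),'pos',p.round(4),'q',s['joint_pos'].round(2),'F',s['contact_force'].round(1),'w',round(s['grip_width'],4))
print('err world mm',((t-p)*1e3).round(1),'turn',w.round(3), 'tool units',(R.T@(t-p)/.04).round(2))
for i in range(n):
    Ri=R@Ro.from_rotvec(w*i/n).as_matrix()
    print(np.r_[(Ri.T@(t-p)/n/.04).round(2),(w/n).round(3)].tolist())
E
python3 plan.py 0.44 0.25 0.24 0.73 6
python3 - <<'E'
from h import *
T=ld('top0')
for p in [(409,141),(442,142),(445,239)]: print(ray(T,*p,.04))
E
```

```text
t 0.15 pos [0.2183 0.6117 0.2259] q [-0.96  0.5  -0.43  1.55  0.22  1.14 -0.21] F [0.3 0.9 1.2] w 0.0917
err world mm [ 221.7 -361.7   14.1] turn [0.    0.001 0.498] tool units [-6.65  8.26 -0.34]
[-1.11, 1.38, -0.06, 0.0, 0.0, 0.083]
[-0.99, 1.46, -0.06, 0.0, 0.0, 0.083]
[-0.87, 1.54, -0.06, 0.0, 0.0, 0.083]
[-0.74, 1.61, -0.06, 0.0, 0.0, 0.083]
[-0.6, 1.66, -0.06, 0.0, 0.0, 0.083]
[-0.46, 1.71, -0.06, 0.0, 0.0, 0.083]
[ 0.59643742 -0.19253785  0.04      ]
[ 0.59413936 -0.27456758  0.04      ]
[ 0.35328534 -0.27644223  0.04      ]
```

```bash
python3 -m pendant '[-0.65,0.85,-0.03,0,0,0.05,-0.6,0.85,-0.03,0,0,0.05,-0.55,0.9,-0.03,0,0,0.05,-0.55,0.9,-0.03,0,0,0.05,-0.5,0.95,-0.03,0,0,0.05,-0.45,0.95,-0.03,0,0,0.05,-0.4,1,-0.03,0,0,0.05,-0.35,1,-0.03,0,0,0.05,-0.3,1,-0.03,0,0,0.05,-0.3,1,-0.03,0,0,0.05]' 75 30; python3 plan.py 0.46 -0.125 0.24 0.229 10
```

```text
time: 1.15
tcp_pos: [0.4358, 0.2408, 0.2339]
tcp_rot: [[0.751, 0.661, -0.007], [0.661, -0.751, -0.0], [-0.006, -0.005, -1.0]]
contact_force: [-0.2, 0.2, -0.6]
grip_width: 0.0686
t 1.15 pos [0.4358 0.2408 0.2339] q [-0.38  0.2  -0.19  1.92  0.04  1.03  0.13] F [-0.2  0.2 -0.6] w 0.0686
err world mm [  24.2 -365.8    6.1] turn [-0.003  0.007  0.493] tool units [-5.59  7.26 -0.15]
[-0.56, 0.73, -0.02, -0.0, 0.001, 0.049]
[-0.52, 0.75, -0.02, -0.0, 0.001, 0.049]
[-0.48, 0.78, -0.02, -0.0, 0.001, 0.049]
[-0.45, 0.8, -0.02, -0.0, 0.001, 0.049]
[-0.41, 0.82, -0.02, -0.0, 0.001, 0.049]
[-0.36, 0.84, -0.02, -0.0, 0.001, 0.049]
[-0.32, 0.86, -0.02, -0.0, 0.001, 0.049]
[-0.28, 0.87, -0.02, -0.0, 0.001, 0.049]
[-0.24, 0.89, -0.02, -0.0, 0.001, 0.049]
[-0.19, 0.9, -0.02, -0.0, 0.001, 0.049]
```

```bash
python3 -m pendant '[-0.56,0.73,-0.02,0,0,0.05,-0.52,0.75,-0.02,0,0,0.05,-0.48,0.78,-0.02,0,0,0.05,-0.45,0.8,-0.02,0,0,0.05,-0.41,0.82,-0.02,0,0,0.05,-0.36,0.84,-0.02,0,0,0.05,-0.32,0.86,-0.02,0,0,0.05,-0.28,0.87,-0.02,0,0,0.05,-0.24,0.89,-0.02,0,0,0.05,-0.19,0.9,-0.02,0,0,0.05]'
python3 - <<'E'
from station import robot
import cv2,pickle
n='wrist'
c=robot.read_camera(n);cv2.imwrite(f'pics/{n}1.png',c['img'][:,:,::-1]);pickle.dump(c,open(f'{n}1.pkl','wb'))
print(c['R'],-c['R'].T@c['t'])
E
python3 plan.py 0.461 -0.123 0.2 0.229 1
```

```text
time: 2.15
tcp_pos: [0.4547, -0.142, 0.2418]
tcp_rot: [[0.98, 0.197, -0.006], [0.197, -0.98, 0.0], [-0.006, -0.001, -1.0]]
contact_force: [0.7, -0.0, 0.3]
grip_width: 0.0689
[[ 0.98049965  0.1964183  -0.00634698]
 [ 0.19113087 -0.94559804  0.26327427]
 [ 0.04571019 -0.25935344 -0.96470015]] [ 0.4408781  -0.074074    0.39980734]
t 2.2 pos [ 0.4544 -0.1494  0.2422] q [ 0.09  0.15  0.18  1.97 -0.02  1.04  0.47] F [ 1.2 -6.4  0.8] w 0.0688
err world mm [  6.6  26.4 -42.2] turn [ 0.003  0.006 -0.041] tool units [ 0.29 -0.62  1.05]
[0.29, -0.62, 1.05, 0.003, 0.006, -0.041]
```

View pics/wrist1.png

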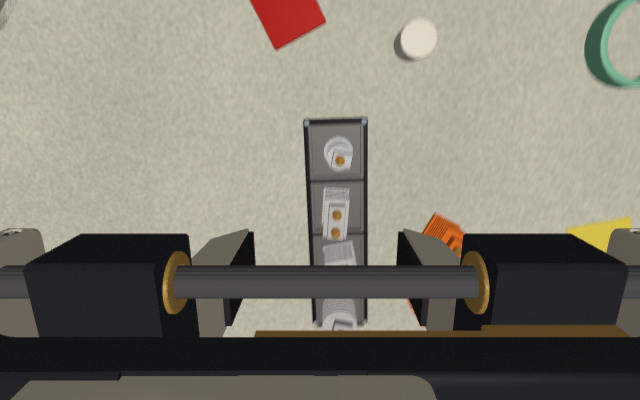

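Run:
```python
from h import *
W=ld('wrist1')
print(ray(W,340,161,.085),ray(W,336,215,.085),ray(W,336,233,.085))
Q=[ray(W,*p,.010)[:2] for p in [(305,121),(366,119)]];print(Q,ray(W,339,154,.02), np.mean(Q,0)+.035*np.array([0.227,-.974]))
a=cv2.imread('pics/wrist1.png');cv2.imwrite('pics/c4.png',cv2.resize(a[110:290,280:400],None,fx=3.3,fy=3.3,interpolation=cv2.INTER_CUBIC))
```

```text
[ 0.4624776  -0.12536226  0.085     ] [ 0.46939157 -0.17613568  0.085     ] [ 0.47307054 -0.19377874  0.085     ]
[array([ 0.42147269, -0.10229077]), array([ 0.48563524, -0.08725299])] [ 0.46429936 -0.12869769  0.02      ] [ 0.46149897 -0.12886188]
```

View pics/c4.png

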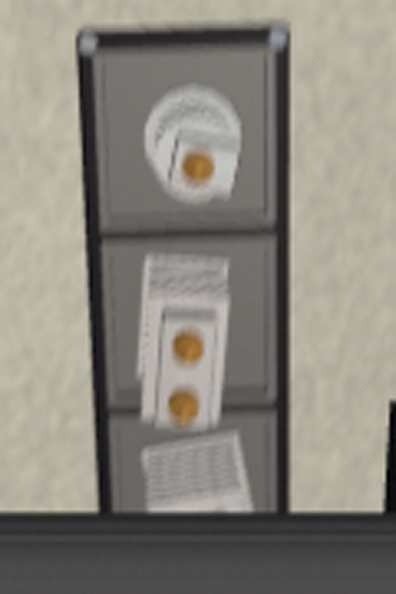

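```bash
python3 plan.py 0.462 -0.1245 0.15 0.229 3;  python3 -m pendant '[0.09,-0.2,0.75,0,0.002,-0.01,0.09,-0.2,0.75,0,0.002,-0.01,0.1,-0.21,0.75,0,0.002,-0.01,0,0,0,0,0,0]' 75 30;  python3 plan.py 0.462 -0.1245 0.034 0.229 4
```

```text
t 2.2 pos [ 0.4544 -0.1494  0.2422] q [ 0.09  0.15  0.18  1.97 -0.02  1.04  0.47] F [ 1.2 -6.4  0.8] w 0.0688
err world mm [  7.6  24.9 -92.2] turn [ 0.003  0.006 -0.041] tool units [ 0.32 -0.58  2.3 ]
[0.11, -0.19, 0.77, 0.001, 0.002, -0.014]
[0.11, -0.19, 0.77, 0.001, 0.002, -0.014]
[0.11, -0.19, 0.77, 0.001, 0.002, -0.014]
time: 2.6
tcp_pos: [0.4612, -0.1277, 0.1508]
tcp_rot: [[0.978, 0.209, 0.005], [0.209, -0.978, -0.005], [0.004, 0.006, -1.0]]
contact_force: [0.0, 0.4, 0.1]
grip_width: 0.0688
t 2.6 pos [ 0.4612 -0.1277  0.1508] q [ 0.08  0.26  0.15  2.06 -0.05  0.81  0.47] F [0.  0.4 0.1] w 0.0688
err world mm [   0.8    3.2 -116.8] turn [ 0.006 -0.004 -0.019] tool units [ 0.02 -0.09  2.92]
[0.01, -0.02, 0.73, 0.001, -0.001, -0.005]
[0.01, -0.02, 0.73, 0.001, -0.001, -0.005]
[0.01, -0.02, 0.73, 0.001, -0.001, -0.005]
[0.01, -0.02, 0.73, 0.001, -0.001, -0.005]
```

```bash
python3 -m pendant '[0.01,-0.02,0.75,0.001,-0.001,-0.005,0.01,-0.02,0.75,0.001,-0.001,-0.005,0.01,-0.02,0.73,0.001,-0.001,-0.005,0.01,-0.02,0.5,0.001,-0.001,-0.005,0,0,0.15,0,0,0,0,0,0,0,0,0]';  python3 plan.py 0.462 -0.1245 0.034 0.229 1
python3 - <<'E'
from station import robot
import cv2
a=robot.read_camera('wrist')['img'];b=robot.read_camera('side')['img']
cv2.imwrite('pics/w2.png',a[100:360,180:460,::-1]);cv2.imwrite('pics/s2.png',cv2.resize(b[180:320,300:480,::-1],None,fx=4,fy=4))
E
```

```text
time: 3.2
tcp_pos: [0.4683, -0.1264, 0.0387]
tcp_rot: [[0.973, 0.229, 0.008], [0.229, -0.973, -0.004], [0.007, 0.005, -1.0]]
contact_force: [1.3, 0.1, 0.0]
grip_width: 0.0689
t 3.2 pos [ 0.4683 -0.1264  0.0387] q [ 0.11  0.47  0.12  2.11 -0.1   0.56  0.53] F [1.3 0.1 0. ] w 0.0689
err world mm [-6.3  1.9 -4.7] turn [ 0.005 -0.007  0.002] tool units [-0.14 -0.08  0.12]
[-0.14, -0.08, 0.12, 0.005, -0.007, 0.002]
```

View pics/w2.png

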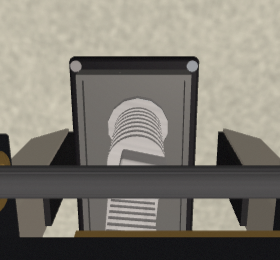

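View pics/s2.png

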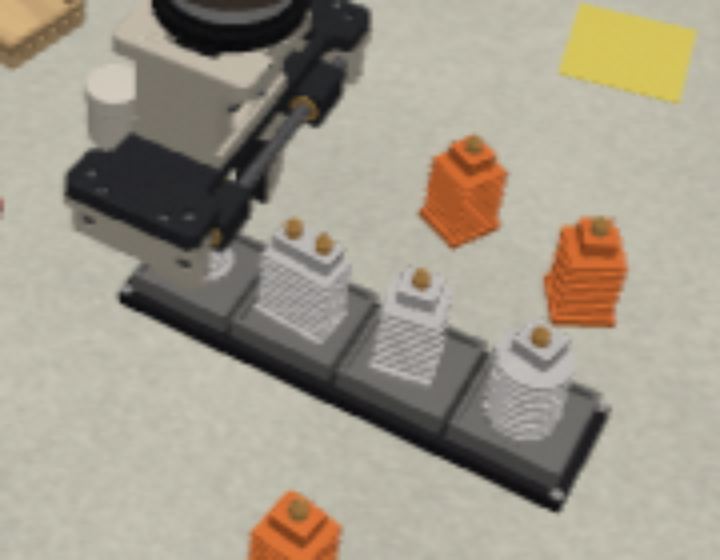

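```bash
python3 -m pendant '[-0.14,-0.08,0.1,0.005,-0.007,0,0,0,0,0,0,0]';  python3 plan.py 0.462 -0.1245 0.034 0.229 1
```

```text
time: 3.5
tcp_pos: [0.4642, -0.125, 0.0376]
tcp_rot: [[0.973, 0.229, 0.005], [0.229, -0.973, -0.001], [0.005, 0.002, -1.0]]
contact_force: [-1.1, -0.1, -0.1]
grip_width: 0.0691
t 3.5 pos [ 0.4642 -0.125   0.0376] q [ 0.11  0.47  0.12  2.12 -0.1   0.56  0.53] F [-1.1 -0.1 -0.1] w 0.0691
err world mm [-2.2  0.5 -3.6] turn [ 0.002 -0.005  0.002] tool units [-0.05 -0.03  0.09]
[-0.05, -0.03, 0.09, 0.002, -0.005, 0.002]
```

```bash
python3 -m pendant '[-0.06,-0.03,0.1,0.003,-0.005,0,0,0,0,0,0,0,0,0,0,0,0,0,0,0,0,0,0,0,0,0,0,0,0,0,0,0,0,0,0,0]' 0 30;  python3 plan.py 0.462 -0.1245 0.034 0.229 1
```

```text
time: 4.1
tcp_pos: [0.4625, -0.1246, 0.0348]
tcp_rot: [[0.973, 0.229, 0.002], [0.229, -0.973, 0.0], [0.002, 0.0, -1.0]]
contact_force: [1.2, 0.1, 0.9]
grip_width: 0.0255
t 4.1 pos [ 0.4625 -0.1246  0.0348] q [ 0.11  0.47  0.12  2.12 -0.1   0.56  0.53] F [1.2 0.1 0.9] w 0.0255
err world mm [-0.5  0.1 -0.8] turn [ 0.    -0.002  0.002] tool units [-0.01 -0.01  0.02]
[-0.01, -0.01, 0.02, 0.0, -0.002, 0.002]
```

```bash
python3 -m pendant '[0,0,0,0,0,0,0,0,0,0,0,0,0,0,-0.3,0,0,0,0,0,-0.7,0,0,0,0,0,-0.9,0,0,0,0,0,-0.9,0,0,0]';  python3 plan.py 0.538 0.1183 0.14 0.013 7
```

```text
time: 4.7
tcp_pos: [0.4575, -0.1237, 0.1471]
tcp_rot: [[0.973, 0.229, -0.011], [0.229, -0.973, 0.002], [-0.01, -0.005, -1.0]]
contact_force: [-0.1, -0.2, -0.6]
grip_width: 0.0232
t 4.7 pos [ 0.4575 -0.1237  0.1471] q [ 0.08  0.27  0.15  2.06 -0.05  0.82  0.49] F [-0.1 -0.2 -0.6] w 0.0232
err world mm [ 80.5 242.   -7.1] turn [-0.004  0.01   0.218] tool units [ 3.35 -5.43  0.17]
[0.48, -0.78, 0.02, -0.001, 0.001, 0.031]
[0.45, -0.79, 0.02, -0.001, 0.001, 0.031]
[0.43, -0.8, 0.02, -0.001, 0.001, 0.031]
[0.4, -0.82, 0.02, -0.001, 0.001, 0.031]
[0.38, -0.83, 0.03, -0.001, 0.001, 0.031]
[0.35, -0.84, 0.03, -0.001, 0.001, 0.031]
[0.33, -0.85, 0.03, -0.001, 0.001, 0.031]
```

```bash
python3 -m pendant '[0.3,-0.5,0.02,-0.001,0.001,0.03,0.45,-0.75,0.02,-0.001,0.001,0.03,0.42,-0.8,0.02,-0.001,0.001,0.03,0.4,-0.82,0.02,-0.001,0.001,0.03,0.38,-0.8,0.02,-0.001,0.001,0.03,0.35,-0.7,0.03,-0.001,0.001,0.03,0.25,-0.5,0.03,-0.001,0.001,0.03,0.2,-0.3,0,0,0,0,0,0,0,0,0,0]';  python3 plan.py 0.538 0.1183 0.12 0.013 1;python3 - <<'E'
from station import robot
import cv2,pickle
n='wrist'
c=robot.read_camera(n);cv2.imwrite(f'pics/{n}3.png',c['img'][:,:,::-1]);pickle.dump(c,open(f'{n}3.pkl','wb'))
E
```

```text
time: 5.6
tcp_pos: [0.548, 0.1006, 0.1555]
tcp_rot: [[1.0, 0.007, 0.017], [0.007, -1.0, -0.005], [0.017, 0.005, -1.0]]
contact_force: [0.1, -0.7, 0.7]
grip_width: 0.0233
t 5.6 pos [0.548  0.1006 0.1555] q [-0.31  0.38  0.09  1.88 -0.03  0.87 -0.2 ] F [ 0.1 -0.7  0.7] w 0.0233
err world mm [-10.   17.7 -35.5] turn [ 0.005 -0.017 -0.006] tool units [-0.26 -0.45  0.88]
[-0.26, -0.45, 0.88, 0.005, -0.017, -0.006]
```

View pics/wrist3.png

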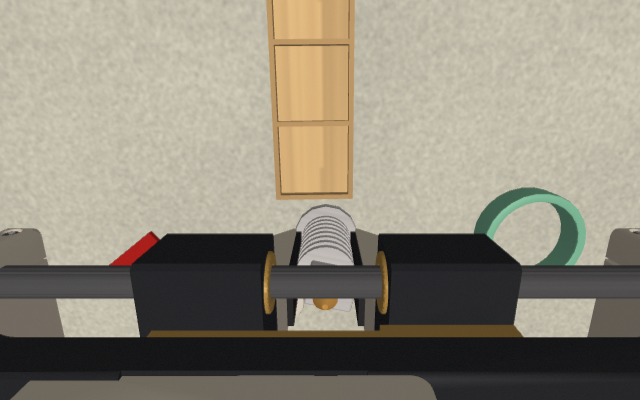

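Run:
```python
from h import *
W=ld('wrist3')
P=[ray(W,*p,.020)[:2] for p in [(277,199),(352,198),(274.5,123),(353,123),(271,41.5),(354,41)]]
for p in P: print(p)
from numpy import mean
print('end mid',(P[0]+P[1])/2,(P[2]+P[3])/2,(P[4]+P[5])/2, 'axis yaw',np.arctan2(*((P[2]+P[3]-P[0]-P[1])*[-1,1])))
```

```text
[0.50770315 0.08461876]
[0.57238842 0.08563921]
[0.50761325 0.148965  ]
[0.57147978 0.14931936]
[0.50690187 0.21028279]
[0.57052481 0.21121545]
end mid [0.54004578 0.08512899] [0.53954651 0.14914218] [0.53871334 0.21074912] axis yaw 0.007799312227033488
```

```bash
python3 -m pendant '[-0.24,-0.44,0.5,0.005,-0.015,-0.006,0,0,0.8,0,0,0,0,0,0.6,0,0,0,0,0,0,0,0,0]';  python3 plan.py 0.539 0.118 0.03 0.012 2
```

```text
time: 6.05
tcp_pos: [0.5349, 0.113, 0.0758]
tcp_rot: [[1.0, 0.007, -0.002], [0.007, -1.0, -0.002], [-0.002, 0.002, -1.0]]
contact_force: [-0.2, -0.6, -0.1]
grip_width: 0.0235
t 6.05 pos [0.5349 0.113  0.0758] q [-0.31  0.49  0.07  1.94 -0.05  0.72 -0.21] F [-0.2 -0.6 -0.1] w 0.0235
err world mm [  4.1   5.  -45.8] turn [ 0.002  0.002 -0.005] tool units [ 0.1  -0.13  1.14]
[0.05, -0.06, 0.57, 0.001, 0.001, -0.002]
[0.05, -0.06, 0.57, 0.001, 0.001, -0.002]
```

```bash
python3 -m pendant '[0.08,-0.13,0.4,0.002,0.002,-0.005,0.03,-0.03,0.35,0,0,0,0,0,0.2,0,0,0,0,0,0,0,0,0]';  python3 plan.py 0.539 0.118 0.03 0.012 1
```

```text
time: 6.45
tcp_pos: [0.5375, 0.1166, 0.0364]
tcp_rot: [[1.0, 0.009, -0.003], [0.009, -1.0, -0.001], [-0.003, 0.001, -1.0]]
contact_force: [0.4, 0.1, -0.5]
grip_width: 0.0232
t 6.45 pos [0.5375 0.1166 0.0364] q [-0.31  0.56  0.06  1.94 -0.05  0.65 -0.21] F [ 0.4  0.1 -0.5] w 0.0232
err world mm [ 1.5  1.4 -6.4] turn [ 0.001  0.003 -0.003] tool units [ 0.04 -0.03  0.16]
[0.04, -0.03, 0.16, 0.001, 0.003, -0.003]
```

```bash
python3 -m pendant '[0.04,-0.03,0.13,0,0.002,0,0,0,0.06,0,0,0,0,0,0,0,0,0]';  python3 plan.py 0.539 0.118 0.03 0.012 1
```

```text
time: 6.75
tcp_pos: [0.5402, 0.1175, 0.0297]
tcp_rot: [[1.0, 0.008, 0.001], [0.008, -1.0, -0.001], [0.001, 0.001, -1.0]]
contact_force: [-0.6, 0.0, -0.4]
grip_width: 0.0233
t 6.75 pos [0.5402 0.1175 0.0297] q [-0.31  0.57  0.06  1.94 -0.06  0.63 -0.21] F [-0.6  0.  -0.4] w 0.0233
err world mm [-1.2  0.5  0.3] turn [ 0.001 -0.001 -0.004] tool units [-0.03 -0.01 -0.01]
[-0.03, -0.01, -0.01, 0.001, -0.001, -0.004]
```

```bash
python3 -m pendant '[-0.02,0,0.03,0,0,0,0,0,0,0,0,0]'; python3 -m pendant '[0,0,0,0,0,0,0,0,0,0,0,0,0,0,0,0,0,0,0,0,0,0,0,0]' 70
python3 - <<'E'
from station import robot
import cv2
a=robot.read_camera('wrist')['img'];b=robot.read_camera('side')['img']
cv2.imwrite('pics/w4.png',a[60:360,160:480,::-1]);cv2.imwrite('pics/s4.png',cv2.resize(b[120:240,220:380,::-1],None,fx=4,fy=4))
E
```

```text
time: 6.95
tcp_pos: [0.5401, 0.1177, 0.0292]
tcp_rot: [[1.0, 0.008, 0.002], [0.008, -1.0, -0.001], [0.002, 0.001, -1.0]]
contact_force: [-1.0, 0.9, -1.1]
grip_width: 0.0233
time: 7.35
tcp_pos: [0.5406, 0.1179, 0.03]
tcp_rot: [[1.0, 0.008, 0.004], [0.008, -1.0, -0.0], [0.004, 0.0, -1.0]]
contact_force: [0.0, 0.1, -0.1]
grip_width: 0.051
```

View pics/w4.png

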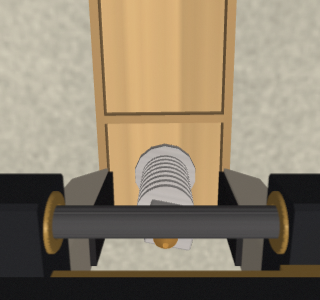

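View pics/s4.png

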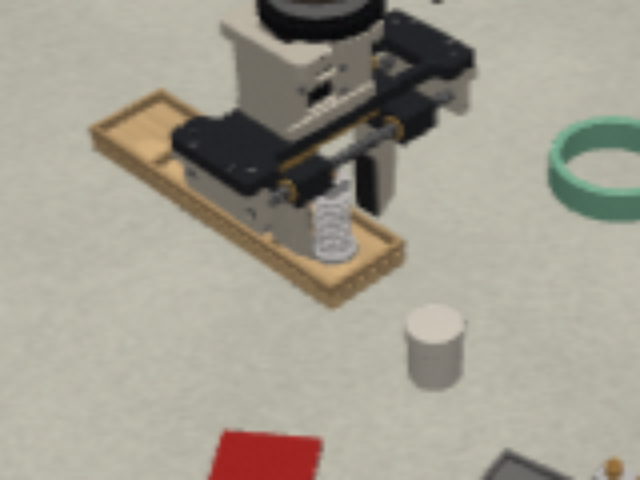

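```bash
python3 -m pendant '[0,0,-0.3,0,0,0,0,0,-0.7,0,0,0,0,0,-0.9,0,0,0,0,0,-0.8,0,0,0]'; python3 plan.py 0.4705 -0.1845 0.14 0.17 9
```

```text
time: 7.85
tcp_pos: [0.536, 0.1168, 0.1381]
tcp_rot: [[1.0, 0.008, -0.007], [0.008, -1.0, -0.003], [-0.007, 0.003, -1.0]]
contact_force: [0.3, 1.1, 1.2]
grip_width: 0.0643
t 7.85 pos [0.536  0.1168 0.1381] q [-0.33  0.4   0.08  1.89 -0.04  0.86 -0.22] F [0.3 1.1 1.2] w 0.0643
err world mm [ -65.5 -301.3    1.9] turn [ 0.003  0.007 -0.162] tool units [-1.7   7.52 -0.01]
[-0.19, 0.84, -0.0, 0.0, 0.001, -0.018]
[-0.2, 0.83, -0.0, 0.0, 0.001, -0.018]
[-0.22, 0.83, -0.0, 0.0, 0.001, -0.018]
[-0.23, 0.82, -0.0, 0.0, 0.001, -0.018]
[-0.25, 0.82, -0.0, 0.0, 0.001, -0.018]
[-0.26, 0.82, -0.0, 0.0, 0.001, -0.018]
[-0.28, 0.81, -0.0, 0.0, 0.001, -0.018]
[-0.29, 0.81, -0.0, 0.0, 0.001, -0.018]
[-0.31, 0.8, -0.0, 0.0, 0.001, -0.018]
```

```bash
python3 -m pendant '[-0.15,0.7,-0.1,0,0.001,-0.018,-0.2,0.85,0,0,0.001,-0.018,-0.22,0.85,0,0,0.001,-0.018,-0.23,0.85,0,0,0.001,-0.018,-0.25,0.82,0,0,0.001,-0.018,-0.25,0.82,0,0,0.001,-0.018,-0.27,0.81,0,0,0.001,-0.018,-0.25,0.7,0,0,0.001,-0.018,-0.2,0.5,0,0,0,-0.018,0,0,0,0,0,0]' 75; python3 plan.py 0.4705 -0.1845 0.034 0.17 3
```

```text
time: 8.85
tcp_pos: [0.483, -0.1731, 0.1585]
tcp_rot: [[0.983, 0.179, 0.026], [0.179, -0.984, 0.001], [0.026, 0.004, -1.0]]
contact_force: [-0.3, -0.2, 0.5]
grip_width: 0.0687
t 8.85 pos [ 0.483  -0.1731  0.1585] q [ 0.16  0.3   0.16  1.99 -0.08  0.83  0.55] F [-0.3 -0.2  0.5] w 0.0687
err world mm [ -12.5  -11.4 -124.5] turn [ 0.004 -0.026  0.01 ] tool units [-0.44  0.21  3.1 ]
[-0.15, 0.07, 1.03, 0.001, -0.009, 0.003]
[-0.14, 0.07, 1.04, 0.001, -0.009, 0.003]
[-0.13, 0.07, 1.04, 0.001, -0.009, 0.003]
```

```bash
python3 -m pendant '[-0.38,0.21,0.2,0.003,-0.024,0.01,0,0,0.8,0,0,0,0,0,0.3,0,0,0,0,0,0,0,0,0]' 75; python3 plan.py 0.4705 -0.1845 0.034 0.17 2;  python3 - <<'E'
from station import robot
import cv2
a=robot.read_camera('wrist')['img']
cv2.imwrite('pics/w5.png',a[60:360,160:480,::-1])
E
```

```text
time: 9.25
tcp_pos: [0.4692, -0.1835, 0.1062]
tcp_rot: [[0.986, 0.169, 0.001], [0.169, -0.986, 0.0], [0.001, 0.0, -1.0]]
contact_force: [-0.2, 0.1, -0.0]
grip_width: 0.0685
t 9.25 pos [ 0.4692 -0.1835  0.1062] q [ 0.18  0.38  0.17  2.03 -0.09  0.74  0.57] F [-0.2  0.1 -0. ] w 0.0685
err world mm [  1.3  -1.  -72.2] turn [ 0.    -0.001 -0.   ] tool units [0.03 0.03 1.8 ]
[0.01, 0.02, 0.9, 0.0, -0.0, -0.0]
[0.01, 0.02, 0.9, 0.0, -0.0, -0.0]
```

View pics/w5.png

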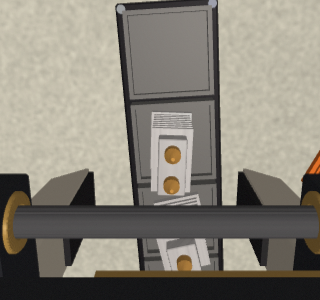

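```bash
python3 -m pendant '[0,0.02,0.5,0,0,0,-0.03,0,0.6,0,0,0,-0.05,0,0.35,0,-0.002,0,-0.05,0,0.2,0,-0.002,0,0,0,0.05,0,0,0,0,0,0,0,0,0]' 75; python3 plan.py 0.4705 -0.1845 0.034 0.17 1
```

```text
time: 9.9
tcp_pos: [0.4689, -0.1837, 0.041]
tcp_rot: [[0.985, 0.173, 0.003], [0.173, -0.985, -0.001], [0.003, 0.002, -1.0]]
contact_force: [0.6, -0.4, -0.0]
grip_width: 0.0689
t 9.9 pos [ 0.4689 -0.1837  0.041 ] q [ 0.2   0.49  0.14  2.06 -0.12  0.6   0.6 ] F [ 0.6 -0.4 -0. ] w 0.0689
err world mm [ 1.6 -0.8 -7. ] turn [ 0.002 -0.003  0.004] tool units [0.04 0.03 0.17]
[0.04, 0.03, 0.17, 0.002, -0.003, 0.004]
```

```bash
python3 -m pendant '[0.01,0.02,0.17,0.002,-0.003,0.004,0,0,0.05,0,0,0,0,0,0,0,0,0,0,0,0,0,0,0,0,0,0,0,0,0,0,0,0,0,0,0,0,0,0,0,0,0]' 0 30; python3 plan.py 0.4705 -0.1845 0.034 0.17 1
```

```text
time: 10.6
tcp_pos: [0.4717, -0.1851, 0.0339]
tcp_rot: [[0.986, 0.169, 0.004], [0.169, -0.986, -0.001], [0.003, 0.002, -1.0]]
contact_force: [-0.2, 0.7, 0.2]
grip_width: 0.024
t 10.6 pos [ 0.4717 -0.1851  0.0339] q [ 0.21  0.51  0.14  2.06 -0.12  0.58  0.6 ] F [-0.2  0.7  0.2] w 0.024
err world mm [-1.2  0.6  0.1] turn [ 0.002 -0.003 -0.   ] tool units [-0.03 -0.02 -0.  ]
[-0.03, -0.02, -0.0, 0.002, -0.003, -0.0]
```

```bash
python3 -m pendant '[0,0,0,0,0,0,0,0,-0.3,0,0,0,0,0,-0.7,0,0,0,0,0,-0.9,0,0,0,0,0,-0.9,0,0,0]';  python3 plan.py 0.539 0.18 0.15 0.012 10
```

```text
time: 11.1
tcp_pos: [0.466, -0.1834, 0.1457]
tcp_rot: [[0.986, 0.169, -0.009], [0.169, -0.986, 0.003], [-0.009, -0.004, -1.0]]
contact_force: [1.1, -0.8, -1.6]
grip_width: 0.0235
t 11.1 pos [ 0.466  -0.1834  0.1457] q [ 0.17  0.32  0.18  2.   -0.07  0.84  0.56] F [ 1.1 -0.8 -1.6] w 0.0235
err world mm [ 73.  363.4   4.3] turn [-0.003  0.009  0.158] tool units [ 3.33 -8.65 -0.1 ]
[0.33, -0.86, -0.01, -0.0, 0.001, 0.016]
[0.32, -0.87, -0.01, -0.0, 0.001, 0.016]
[0.31, -0.87, -0.01, -0.0, 0.001, 0.016]
[0.29, -0.88, -0.01, -0.0, 0.001, 0.016]
[0.28, -0.88, -0.01, -0.0, 0.001, 0.016]
[0.26, -0.89, -0.01, -0.0, 0.001, 0.016]
[0.25, -0.89, -0.01, -0.0, 0.001, 0.016]
[0.24, -0.9, -0.01, -0.0, 0.001, 0.016]
[0.22, -0.9, -0.01, -0.0, 0.001, 0.016]
[0.21, -0.9, -0.01, -0.0, 0.001, 0.016]
```

```bash
python3 -m pendant '[0.25,-0.6,-0.02,0,0.001,0.016,0.3,-0.87,-0.02,0,0.001,0.016,0.3,-0.9,-0.01,0,0.001,0.016,0.28,-0.9,-0.01,0,0.001,0.016,0.26,-0.9,0,0,0.001,0.016,0.25,-0.9,0,0,0.001,0.016,0.24,-0.9,0,0,0.001,0.016,0.22,-0.9,0,0,0,0.016,0.2,-0.8,0,0,0,0.016,0.15,-0.6,0,0,0,0.016]';  python3 plan.py 0.539 0.18 0.12 0.012 1
```

```text
time: 12.1
tcp_pos: [0.5399, 0.1593, 0.1646]
tcp_rot: [[1.0, -0.011, 0.017], [-0.011, -1.0, -0.002], [0.017, 0.002, -1.0]]
contact_force: [-0.3, -0.5, -1.3]
grip_width: 0.0237
t 12.1 pos [0.5399 0.1593 0.1646] q [-0.39  0.37  0.06  1.86 -0.02  0.89 -0.33] F [-0.3 -0.5 -1.3] w 0.0237
err world mm [ -0.9  20.7 -44.6] turn [ 0.002 -0.017 -0.023] tool units [-0.05 -0.52  1.11]
[-0.05, -0.52, 1.11, 0.002, -0.017, -0.023]
```

```bash
python3 -m pendant '[-0.1,-0.35,0,0.002,-0.015,-0.02,0,0,0.3,0,0,0,0,0,0.6,0,0,0,0,0,0,0,0,0]';  python3 plan.py 0.539 0.18 0.029 0.012 1
```

```text
time: 12.5
tcp_pos: [0.5348, 0.1761, 0.1284]
tcp_rot: [[1.0, 0.018, 0.002], [0.018, -1.0, 0.0], [0.002, -0.0, -1.0]]
contact_force: [-0.9, -1.1, -1.8]
grip_width: 0.024
t 12.5 pos [0.5348 0.1761 0.1284] q [-0.4   0.43  0.05  1.87 -0.03  0.84 -0.33] F [-0.9 -1.1 -1.8] w 0.024
err world mm [  4.2   3.9 -99.4] turn [-0.    -0.002  0.006] tool units [ 0.1  -0.1   2.48]
[0.1, -0.1, 2.48, -0.0, -0.002, 0.006]
```

```bash
python3 -m pendant '[0.09,-0.1,0.6,0,0,0.006,0,0,0.75,0,0,0,0,0,0.6,0,0,0,0,0,0.2,0,0,0,0,0,0,0,0,0]';  python3 plan.py 0.539 0.18 0.029 0.012 1
```

```text
time: 13.0
tcp_pos: [0.5401, 0.1705, 0.0423]
tcp_rot: [[1.0, 0.002, 0.002], [0.002, -1.0, -0.004], [0.002, 0.004, -1.0]]
contact_force: [-0.1, 0.5, -0.0]
grip_width: 0.0237
t 13.0 pos [0.5401 0.1705 0.0423] q [-0.39  0.57  0.05  1.9  -0.03  0.67 -0.33] F [-0.1  0.5 -0. ] w 0.0237
err world mm [ -1.1   9.5 -13.3] turn [ 0.004 -0.002 -0.01 ] tool units [-0.03 -0.24  0.33]
[-0.03, -0.24, 0.33, 0.004, -0.002, -0.01]
```

```bash
python3 -m pendant '[-0.03,-0.22,0,0.003,-0.002,0.01,0,-0.04,0.1,0,0,0,0,0,0,0,0,0]';  python3 plan.py 0.539 0.18 0.029 0.012 1
```

```text
time: 13.3
tcp_pos: [0.5409, 0.1809, 0.0412]
tcp_rot: [[1.0, -0.011, 0.004], [-0.011, -1.0, -0.0], [0.004, -0.0, -1.0]]
contact_force: [-0.8, -0.7, -1.7]
grip_width: 0.0239
t 13.3 pos [0.5409 0.1809 0.0412] q [-0.41  0.57  0.05  1.89 -0.04  0.67 -0.35] F [-0.8 -0.7 -1.7] w 0.0239
err world mm [ -1.9  -0.9 -12.2] turn [ 0.    -0.004 -0.023] tool units [-0.05  0.02  0.3 ]
[-0.05, 0.02, 0.3, 0.0, -0.004, -0.023]
```

```bash
python3 -m pendant '[-0.05,0.02,0.2,0,-0.004,-0.02,0,0,0.15,0,0,0,0,0,0.06,0,0,0,0,0,0,0,0,0]';  python3 plan.py 0.539 0.18 0.029 0.012 1
```

```text
time: 13.7
tcp_pos: [0.541, 0.1816, 0.0281]
tcp_rot: [[1.0, 0.012, 0.004], [0.012, -1.0, 0.002], [0.004, -0.002, -1.0]]
contact_force: [0.4, 0.2, -0.9]
grip_width: 0.0242
t 13.7 pos [0.541  0.1816 0.0281] q [-0.4   0.59  0.04  1.9  -0.03  0.65 -0.33] F [ 0.4  0.2 -0.9] w 0.0242
err world mm [-2.  -1.6  0.9] turn [-0.002 -0.004  0.   ] tool units [-0.05  0.04 -0.02]
[-0.05, 0.04, -0.02, -0.002, -0.004, 0.0]
```

```bash
python3 -m pendant '[0,0,0,0,0,0,0,0,0,0,0,0,0,0,0,0,0,0,0,0,0,0,0,0]' 70
python3 - <<'E'
from station import robot
import cv2
a=robot.read_camera('wrist')['img']
cv2.imwrite('pics/w6.png',a[60:360,160:480,::-1])
E
python3 -m pendant '[0,0,-0.3,0,0,0,0,0,-0.7,0,0,0,0,0,-0.9,0,0,0,0,0,-0.8,0,0,0]';python3 plan.py 0.4875 -0.243 0.14 0.28 10
```

```text
time: 14.1
tcp_pos: [0.5413, 0.1815, 0.0277]
tcp_rot: [[1.0, 0.012, 0.005], [0.012, -1.0, 0.002], [0.005, -0.002, -1.0]]
contact_force: [-0.1, -0.4, 0.7]
grip_width: 0.0513
time: 14.55
tcp_pos: [0.5366, 0.1797, 0.1353]
tcp_rot: [[1.0, 0.012, -0.006], [0.012, -1.0, -0.002], [-0.006, 0.002, -1.0]]
contact_force: [1.0, -0.2, 0.3]
grip_width: 0.0641
t 14.55 pos [0.5366 0.1797 0.1353] q [-0.41  0.43  0.05  1.85 -0.03  0.87 -0.34] F [ 1.  -0.2  0.3] w 0.0641
err world mm [ -49.1 -422.7    4.7] turn [ 0.001  0.007 -0.268] tool units [-1.35 10.55 -0.09]
[-0.14, 1.06, -0.01, 0.0, 0.001, -0.027]
[-0.16, 1.05, -0.01, 0.0, 0.001, -0.027]
[-0.19, 1.05, -0.01, 0.0, 0.001, -0.027]
[-0.22, 1.04, -0.01, 0.0, 0.001, -0.027]
[-0.25, 1.03, -0.01, 0.0, 0.001, -0.027]
[-0.28, 1.03, -0.01, 0.0, 0.001, -0.027]
[-0.3, 1.02, -0.01, 0.0, 0.001, -0.027]
[-0.33, 1.01, -0.01, 0.0, 0.001, -0.027]
[-0.36, 1.0, -0.01, 0.0, 0.001, -0.027]
[-0.38, 0.99, -0.01, 0.0, 0.001, -0.027]
```

View pics/w6.png

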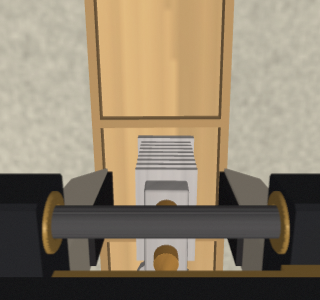

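```bash
python3 -m pendant '[-0.1,0.7,-0.05,0,0.001,-0.028,-0.14,1,-0.01,0,0.001,-0.028,-0.18,1,-0.01,0,0.001,-0.028,-0.22,1,0,0,0.001,-0.028,-0.24,1,0,0,0.001,-0.028,-0.27,1,0,0,0.001,-0.028,-0.3,1,0,0,0.001,-0.028,-0.32,1,0,0,0.001,-0.028,-0.3,0.9,0,0,0,-0.028,-0.2,0.5,0,0,0,-0.028]' 75;python3 -m pendant '[0,0,0,0,0,0]';python3 - <<'E'
from station import robot
import cv2,pickle
c=robot.read_camera('wrist');pickle.dump(c,open('wrist7.pkl','wb'))
cv2.imwrite('pics/w7.png',c['img'][60:360,160:480,::-1])
E
python3 plan.py 0.4875 -0.243 0.14 0.28 1
```

```text
time: 15.55
tcp_pos: [0.5057, -0.2004, 0.1533]
tcp_rot: [[0.95, 0.31, 0.027], [0.31, -0.951, 0.006], [0.028, 0.003, -1.0]]
contact_force: [0.4, -0.1, 0.5]
grip_width: 0.0689
time: 15.65
tcp_pos: [0.5048, -0.2049, 0.1543]
tcp_rot: [[0.952, 0.304, 0.028], [0.304, -0.953, 0.004], [0.028, 0.005, -1.0]]
contact_force: [0.0, 0.7, 0.9]
grip_width: 0.0691
t 15.7 pos [ 0.5052 -0.2031  0.1542] q [ 0.24  0.35  0.12  1.92 -0.08  0.85  0.71] F [-0.   0.1 -0.5] w 0.069
err world mm [-17.7 -39.9 -14.2] turn [ 0.004 -0.029  0.03 ] tool units [-0.74  0.81  0.34]
[-0.74, 0.81, 0.34, 0.004, -0.029, 0.03]
```

View pics/w7.png

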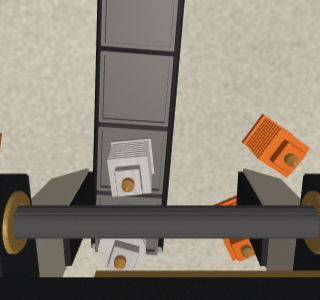

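Run:
```python
from h import *
W=ld('wrist7')
print(ray(W,288,245,.085),ray(W,279.5,322-0,.085))
a=W['img'][180:340,250:330,::-1];cv2.imwrite('pics/c7.png',cv2.resize(a,None,fx=5,fy=5*0.75,interpolation=cv2.INTER_CUBIC))
```

```text
[ 0.48946134 -0.24027969  0.085     ] [ 0.50048873 -0.3011451   0.085     ]
```

View pics/c7.png

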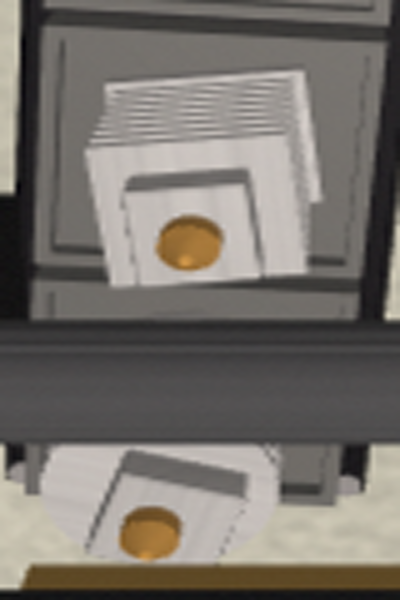

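```bash
python3 - <<'E'
from h import *
W=ld('wrist7')
P=[ray(W,250+x/5,180+y/3.75,.064)[:2] for x,y in [(85,150),(285,133),(310,272),(110,286)]]
P=np.array(P);print(P.mean(0),[np.arctan2(d[1],d[0]) for d in (P[1]-P[0],P[2]-P[3])],np.linalg.norm(P[1]-P[0]))
E
python3 plan.py 0.4885 -0.2415 0.034 0.35 1
```

```text
[ 0.48967966 -0.24251827] [np.float64(0.4186539427387219), np.float64(0.39751635940320307)] 0.02976219543836361
t 15.7 pos [ 0.5052 -0.2031  0.1542] q [ 0.24  0.35  0.12  1.92 -0.08  0.85  0.71] F [-0.   0.1 -0.5] w 0.069
err world mm [ -16.7  -38.4 -120.2] turn [ 0.005 -0.028 -0.04 ] tool units [-0.78  0.77  2.99]
[-0.78, 0.77, 2.99, 0.005, -0.028, -0.04]
```

```bash
python3 -m pendant '[-0.38,0.38,0.3,0.003,-0.014,-0.045,-0.38,0.38,0.3,0.003,-0.014,-0.045,0,0,0.3,0,0,0,0,0,0,0,0,0]';python3 plan.py 0.489 -0.242 0.034 0.40 1
```

```text
time: 16.1
tcp_pos: [0.4899, -0.2344, 0.1185]
tcp_rot: [[0.918, 0.397, 0.003], [0.397, -0.918, 0.004], [0.005, -0.003, -1.0]]
contact_force: [0.7, 1.2, 0.3]
grip_width: 0.0691
t 16.1 pos [ 0.4899 -0.2344  0.1185] q [ 0.31  0.42  0.11  1.93 -0.07  0.8   0.87] F [0.7 1.2 0.3] w 0.0691
err world mm [ -0.9  -7.6 -84.5] turn [-0.003 -0.005  0.008] tool units [-0.11  0.17  2.11]
[-0.11, 0.17, 2.11, -0.003, -0.005, 0.008]
```

```bash
python3 -m pendant '[-0.11,0.17,0.3,-0.003,-0.005,0.008,0,0,0.6,0,0,0,-0.02,0,0.6,0,-0.002,0,-0.03,0,0.35,0,-0.002,0,0,0,0.15,0,0,0,0,0,0,0,0,0]';python3 plan.py 0.489 -0.242 0.034 0.40 1
```

```text
time: 16.7
tcp_pos: [0.4915, -0.2368, 0.0359]
tcp_rot: [[0.919, 0.393, 0.0], [0.393, -0.919, -0.001], [-0.0, 0.001, -1.0]]
contact_force: [0.4, -0.2, -0.0]
grip_width: 0.0691
t 16.7 pos [ 0.4915 -0.2368  0.0359] q [ 0.32  0.55  0.1   1.96 -0.09  0.64  0.88] F [ 0.4 -0.2 -0. ] w 0.0691
err world mm [-2.5 -5.2 -1.9] turn [0.001 0.    0.004] tool units [-0.11  0.1   0.05]
[-0.11, 0.1, 0.05, 0.001, 0.0, 0.004]
```

```bash
python3 -m pendant '[-0.11,0.1,0.05,0,0,0.004,-0.04,0.05,0.03,0,0,0]';python3 plan.py 0.489 -0.242 0.034 0.40 1; python3 -m pendant '[0,0,0,0,0,0,0,0,0,0,0,0,0,0,0,0,0,0,0,0,0,0,0,0,0,0,0,0,0,0,0,0,0,0,0,0]' 0 30;python3 plan.py 0.489 -0.242 0.034 0.40 1
```

```text
time: 16.9
tcp_pos: [0.4894, -0.2448, 0.0336]
tcp_rot: [[0.921, 0.391, 0.002], [0.391, -0.921, -0.001], [0.001, 0.002, -1.0]]
contact_force: [-0.3, -0.3, -0.6]
grip_width: 0.0694
t 16.9 pos [ 0.4894 -0.2448  0.0336] q [ 0.33  0.56  0.1   1.95 -0.09  0.63  0.89] F [-0.3 -0.3 -0.6] w 0.0694
err world mm [-0.4  2.8  0.4] turn [ 0.002 -0.001  0.001] tool units [ 0.02 -0.07 -0.01]
[0.02, -0.07, -0.01, 0.002, -0.001, 0.001]
time: 17.5
tcp_pos: [0.4908, -0.2467, 0.036]
tcp_rot: [[0.921, 0.389, 0.006], [0.389, -0.921, -0.003], [0.005, 0.005, -1.0]]
contact_force: [-0.3, 0.3, -0.6]
grip_width: 0.0302
t 17.5 pos [ 0.4908 -0.2467  0.036 ] q [ 0.34  0.55  0.1   1.95 -0.09  0.63  0.89] F [-0.3  0.3 -0.6] w 0.0302
err world mm [-1.8  4.7 -2. ] turn [ 0.005 -0.005 -0.001] tool units [ 0.   -0.13  0.05]
[0.0, -0.13, 0.05, 0.005, -0.005, -0.001]
```

```bash
python3 -m pendant '[0,0,-0.3,0,0,0,0,0,-0.7,0,0,0,0,0,-0.9,0,0,0,0,0,-1,0,0,0]';  python3 plan.py 0.538 0.239 0.15 0.012 12
```

```text
time: 17.9
tcp_pos: [0.4849, -0.2437, 0.1508]
tcp_rot: [[0.921, 0.389, -0.007], [0.389, -0.921, 0.002], [-0.006, -0.005, -1.0]]
contact_force: [1.0, 0.6, -0.4]
grip_width: 0.0298
t 17.9 pos [ 0.4849 -0.2437  0.1508] q [ 0.31  0.37  0.13  1.9  -0.06  0.88  0.87] F [ 1.   0.6 -0.4] w 0.0298
err world mm [ 53.1 482.7  -0.8] turn [-0.004  0.007  0.388] tool units [  5.92 -10.6    0.04]
[0.49, -0.88, 0.0, -0.0, 0.001, 0.032]
[0.46, -0.9, 0.0, -0.0, 0.001, 0.032]
[0.43, -0.91, 0.0, -0.0, 0.001, 0.032]
[0.41, -0.93, 0.0, -0.0, 0.001, 0.032]
[0.38, -0.94, 0.0, -0.0, 0.001, 0.032]
[0.34, -0.95, 0.0, -0.0, 0.001, 0.032]
[0.31, -0.96, 0.0, -0.0, 0.001, 0.032]
[0.28, -0.97, 0.0, -0.0, 0.001, 0.032]
[0.25, -0.98, 0.0, -0.0, 0.001, 0.032]
[0.22, -0.99, 0.0, -0.0, 0.001, 0.032]
[0.19, -0.99, 0.0, -0.0, 0.001, 0.032]
[0.15, -1.0, 0.0, -0.0, 0.001, 0.032]
```

```bash
python3 -m pendant '[0.3,-0.6,-0.02,0,0.001,0.03,0.46,-0.88,-0.02,0,0.001,0.032,0.43,-0.9,0,0,0.001,0.032,0.4,-0.93,0,0,0.001,0.032,0.36,-0.94,0,0,0.001,0.032,0.32,-0.95,0,0,0.001,0.032,0.3,-0.96,0,0,0,0.032,0.26,-0.97,0,0,0,0.032,0.2,-0.98,0,0,0,0.032,0.15,-0.98,0,0,0,0.032]';  python3 plan.py 0.538 0.239 0.14 0.012 2
```

```text
time: 18.9
tcp_pos: [0.5281, 0.1441, 0.1688]
tcp_rot: [[0.998, 0.052, 0.021], [0.052, -0.999, -0.005], [0.02, 0.007, -1.0]]
contact_force: [0.5, -0.3, -1.1]
grip_width: 0.0299
t 18.9 pos [0.5281 0.1441 0.1688] q [-0.34  0.34  0.03  1.89  0.    0.89 -0.27] F [ 0.5 -0.3 -1.1] w 0.0299
err world mm [  9.9  94.9 -28.8] turn [ 0.006 -0.021  0.04 ] tool units [ 0.36 -2.36  0.71]
[0.18, -1.18, 0.36, 0.003, -0.01, 0.02]
[0.16, -1.18, 0.36, 0.003, -0.01, 0.02]
```

```bash
python3 -m pendant '[0.12,-0.85,0,0.002,-0.01,0.015,0.08,-0.7,0.1,0.002,-0.01,0.01,0.04,-0.4,0.3,0,0,0,0,0,0,0,0,0,0,0,0,0,0,0]';  python3 plan.py 0.538 0.239 0.03 0.012 2
python3 - <<'E'
from station import robot
import cv2,pickle
c=robot.read_camera('wrist');pickle.dump(c,open('wrist8.pkl','wb'))
cv2.imwrite('pics/w8.png',c['img'][60:360,160:480,::-1])
E
```

```text
time: 19.4
tcp_pos: [0.5327, 0.2327, 0.1545]
tcp_rot: [[0.999, 0.036, 0.002], [0.036, -0.999, 0.0], [0.002, -0.0, -1.0]]
contact_force: [0.4, -1.0, -0.8]
grip_width: 0.0301
t 19.4 pos [0.5327 0.2327 0.1545] q [-0.46  0.42 -0.    1.81  0.    0.91 -0.42] F [ 0.4 -1.  -0.8] w 0.0301
err world mm [   5.3    6.3 -124.5] turn [-0.    -0.002  0.024] tool units [ 0.13 -0.15  3.11]
[0.07, -0.08, 1.56, -0.0, -0.001, 0.012]
[0.07, -0.08, 1.56, -0.0, -0.001, 0.012]
```

View pics/w8.png

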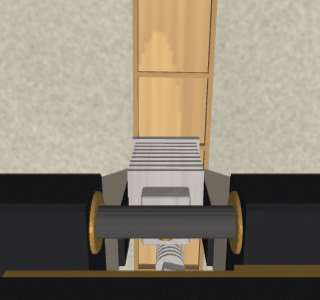

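```bash
python3 - <<'E'
from h import *
W=ld('wrist8'); print(ray(W,295,132,.02),ray(W,369,134,.02))
E
python3 -m pendant '[0.1,-0.13,0.5,0,-0.002,0.022,0.02,-0.05,0.8,0,0,0,0,-0.03,0.8,0,0,0,0,0,0.5,0,0,0,0,0,0.2,0,0,0,0,0,0,0,0,0]';python3 plan.py 0.538 0.239 0.03 0.012 2
```

```text
[0.50549949 0.2738853  0.02      ] [0.5660894  0.27441944 0.02      ]
time: 20.05
tcp_pos: [0.5417, 0.2277, 0.0423]
tcp_rot: [[1.0, -0.003, 0.005], [-0.003, -1.0, -0.005], [0.005, 0.005, -1.0]]
contact_force: [-0.1, 0.2, -0.6]
grip_width: 0.0298
t 20.05 pos [0.5417 0.2277 0.0423] q [-0.45  0.59  0.01  1.85  0.    0.7  -0.45] F [-0.1  0.2 -0.6] w 0.0298
err world mm [ -3.7  11.3 -12.3] turn [ 0.005 -0.005 -0.015] tool units [-0.1  -0.28  0.31]
[-0.05, -0.14, 0.15, 0.002, -0.002, -0.007]
[-0.05, -0.14, 0.15, 0.002, -0.002, -0.007]
```

```bash
python3 -m pendant '[-0.1,-0.28,0,0.004,-0.004,0,0,-0.03,0.1,0,0,0,0,0,0,0,0,0]';python3 plan.py 0.538 0.239 0.03 0.012 2
```

```text
time: 20.35
tcp_pos: [0.5397, 0.2402, 0.0411]
tcp_rot: [[1.0, -0.005, 0.004], [-0.005, -1.0, 0.001], [0.004, -0.001, -1.0]]
contact_force: [-0.8, 0.7, -1.0]
grip_width: 0.0294
t 20.35 pos [0.5397 0.2402 0.0411] q [-0.47  0.6   0.    1.84 -0.    0.7  -0.47] F [-0.8  0.7 -1. ] w 0.0294
err world mm [ -1.7  -1.2 -11.1] turn [-0.001 -0.004 -0.017] tool units [-0.04  0.03  0.28]
[-0.02, 0.02, 0.14, -0.001, -0.002, -0.009]
[-0.02, 0.02, 0.14, -0.001, -0.002, -0.009]
```

```bash
python3 -m pendant '[-0.05,0.03,0.18,0,-0.004,-0.01,0,0,0.14,0,0,0,0,0,0.05,0,0,0,0,0,0,0,0,0]';python3 plan.py 0.538 0.239 0.03 0.012 1
```

```text
time: 20.75
tcp_pos: [0.5394, 0.2406, 0.0302]
tcp_rot: [[1.0, 0.007, 0.004], [0.007, -1.0, 0.003], [0.004, -0.003, -1.0]]
contact_force: [0.7, 0.5, -1.3]
grip_width: 0.03
t 20.75 pos [0.5394 0.2406 0.0302] q [-0.46  0.61 -0.    1.85 -0.    0.68 -0.46] F [ 0.7  0.5 -1.3] w 0.03
err world mm [-1.4 -1.6 -0.2] turn [-0.003 -0.004 -0.005] tool units [-0.04  0.04  0.  ]
[-0.04, 0.04, 0.0, -0.003, -0.004, -0.005]
```

```bash
python3 -m pendant '[0,0,0.03,0,0,0,0,0,0,0,0,0]'; python3 -m pendant '[0,0,0,0,0,0,0,0,0,0,0,0,0,0,0,0,0,0,0,0,0,0,0,0]' 70
python3 - <<'E'
from station import robot
import cv2
a=robot.read_camera('wrist')['img']
cv2.imwrite('pics/w9.png',a[60:360,160:480,::-1])
E
python3 -m pendant '[0,0,-0.3,0,0,0,0,0,-0.7,0,0,0,0,0,-0.9,0,0,0,0,0,-0.8,0,0,0]';python3 plan.py 0.4995 -0.302 0.14 0.229 13
```

```text
time: 20.95
tcp_pos: [0.5398, 0.2408, 0.0297]
tcp_rot: [[1.0, 0.007, 0.005], [0.007, -1.0, 0.004], [0.005, -0.004, -1.0]]
contact_force: [-1.2, -1.1, 0.8]
grip_width: 0.0301
time: 21.35
tcp_pos: [0.5397, 0.2406, 0.0285]
tcp_rot: [[1.0, 0.007, 0.004], [0.007, -1.0, 0.003], [0.004, -0.003, -1.0]]
contact_force: [0.0, 0.4, -0.6]
grip_width: 0.0569
time: 21.8
tcp_pos: [0.5352, 0.2383, 0.1361]
tcp_rot: [[1.0, 0.007, -0.006], [0.007, -1.0, -0.002], [-0.006, 0.002, -1.0]]
contact_force: [1.3, 1.0, -0.4]
grip_width: 0.0642
t 21.8 pos [0.5352 0.2383 0.1361] q [-0.47  0.46  0.    1.8  -0.    0.89 -0.45] F [ 1.3  1.  -0.4] w 0.0642
err world mm [ -35.7 -540.3    3.9] turn [ 0.001  0.006 -0.222] tool units [-0.99 13.5  -0.07]
[-0.08, 1.04, -0.01, 0.0, 0.0, -0.017]
[-0.09, 1.04, -0.01, 0.0, 0.0, -0.017]
[-0.11, 1.04, -0.01, 0.0, 0.0, -0.017]
[-0.13, 1.03, -0.01, 0.0, 0.0, -0.017]
[-0.15, 1.03, -0.01, 0.0, 0.0, -0.017]
[-0.16, 1.03, -0.01, 0.0, 0.0, -0.017]
[-0.18, 1.03, -0.01, 0.0, 0.0, -0.017]
[-0.2, 1.02, -0.01, 0.0, 0.0, -0.017]
[-0.22, 1.02, -0.01, 0.0, 0.0, -0.017]
[-0.23, 1.01, -0.01, 0.0, 0.0, -0.017]
[-0.25, 1.01, -0.01, 0.0, 0.0, -0.017]
[-0.27, 1.01, -0.01, 0.0, 0.0, -0.017]
[-0.29, 1.0, -0.01, 0.0, 0.0, -0.017]
```

View pics/w9.png

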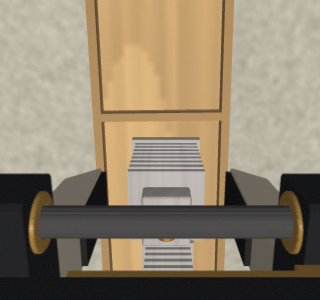

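```bash
python3 -m pendant '[-0.06,0.7,-0.05,0,0.001,-0.017,-0.09,1,-0.01,0,0,-0.017,-0.11,1,-0.01,0,0,-0.017,-0.13,1,0,0,0,-0.017,-0.15,1,0,0,0,-0.017,-0.17,1,0,0,0,-0.017,-0.19,1,0,0,0,-0.017,-0.21,1,0,0,0,-0.017,-0.23,1,0,0,0,-0.017,-0.25,1,0,0,0,-0.017]' 68;python3 plan.py 0.4995 -0.302 0.14 0.229 3
```

```text
time: 22.8
tcp_pos: [0.516, -0.1564, 0.1541]
tcp_rot: [[0.98, 0.199, 0.022], [0.199, -0.98, 0.01], [0.023, -0.006, -1.0]]
contact_force: [1.2, -0.4, 0.0]
grip_width: 0.0622
t 22.8 pos [ 0.516  -0.1564  0.1541] q [ 0.18  0.35  0.09  1.93 -0.06  0.85  0.51] F [ 1.2 -0.4  0. ] w 0.0622
err world mm [ -16.5 -145.6  -14.1] turn [-0.005 -0.023 -0.029] tool units [-1.14  3.49  0.31]
[-0.38, 1.16, 0.1, -0.002, -0.008, -0.01]
[-0.39, 1.16, 0.11, -0.002, -0.008, -0.01]
[-0.4, 1.15, 0.11, -0.002, -0.008, -0.01]
```

```bash
python3 -m pendant '[-0.3,0.85,0,-0.002,-0.008,-0.01,-0.3,0.85,0,-0.002,-0.008,-0.01,-0.2,0.6,0,0,0,-0.01,-0.1,0.2,0,0,0,0,0,0,0,0,0,0]';python3 - <<'E'
from station import robot
import cv2,pickle
c=robot.read_camera('wrist');pickle.dump(c,open('wrist10.pkl','wb'))
cv2.imwrite('pics/w10.png',c['img'][60:360,160:480,::-1])
E
python3 plan.py 0.4995 -0.302 0.14 0.229 1
```

```text
time: 23.3
tcp_pos: [0.4993, -0.2744, 0.1584]
tcp_rot: [[0.976, 0.218, 0.011], [0.218, -0.976, -0.002], [0.011, 0.005, -1.0]]
contact_force: [-0.7, 1.1, 0.1]
grip_width: 0.0624
t 23.35 pos [ 0.4996 -0.2734  0.1584] q [ 0.35  0.4   0.13  1.85 -0.07  0.89  0.74] F [-0.3  0.5 -0.5] w 0.0626
err world mm [ -0.1 -28.6 -18.4] turn [ 0.004 -0.011 -0.008] tool units [-0.17  0.7   0.46]
[-0.17, 0.7, 0.46, 0.004, -0.011, -0.008]
```

View pics/w10.png

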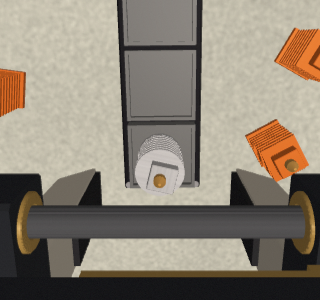

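```bash
python3 - <<'E'
from h import *
W=ld('wrist10'); print(ray(W,319.5,241,.085),ray(W,447,227,.067))
E
python3 -m pendant '[-0.17,0.7,0.2,0.004,-0.011,-0.008,0,0,0.3,0,0,0,0,0,0.3,0,0,0,0,0,0,0,0,0]';python3 plan.py 0.4995 -0.302 0.034 0.229 1
```

```text
[ 0.50086373 -0.30281845  0.085     ] [ 0.59373286 -0.27869549  0.067     ]
time: 23.75
tcp_pos: [0.5027, -0.2939, 0.126]
tcp_rot: [[0.972, 0.237, 0.002], [0.237, -0.972, 0.004], [0.003, -0.003, -1.0]]
contact_force: [-0.5, 0.4, -0.1]
grip_width: 0.0621
t 23.75 pos [ 0.5027 -0.2939  0.126 ] q [ 0.38  0.47  0.13  1.83 -0.08  0.85  0.79] F [-0.5  0.4 -0.1] w 0.0621
err world mm [ -3.2  -8.1 -92. ] turn [-0.003 -0.003  0.01 ] tool units [-0.13  0.19  2.3 ]
[-0.13, 0.19, 2.3, -0.003, -0.003, 0.01]
```

```bash
python3 -m pendant '[-0.11,0.21,0.2,-0.003,-0.003,0.008,0,0.04,0.6,0,0,0,-0.02,0.03,0.6,0,0,0,-0.03,0.03,0.3,0,-0.002,0,0,0,0,0,0,0]';python3 plan.py 0.5 -0.3025 0.034 0.229 1
```

```text
time: 24.25
tcp_pos: [0.5013, -0.3049, 0.0561]
tcp_rot: [[0.972, 0.234, -0.0], [0.234, -0.972, -0.0], [-0.001, 0.0, -1.0]]
contact_force: [-0.3, 0.6, -0.5]
grip_width: 0.0626
t 24.25 pos [ 0.5013 -0.3049  0.0561] q [ 0.41  0.57  0.12  1.85 -0.1   0.73  0.82] F [-0.3  0.6 -0.5] w 0.0626
err world mm [ -1.3   2.4 -22.1] turn [0.    0.001 0.007] tool units [-0.02 -0.07  0.55]
[-0.02, -0.07, 0.55, 0.0, 0.001, 0.007]
```

```bash
python3 -m pendant '[-0.02,-0.04,0.4,0,0,0.005,0,0,0.2,0,0,0,0,0,0,0,0,0]';python3 plan.py 0.5 -0.3025 0.034 0.229 1;  python3 -m pendant '[-0.02,0,0,0,0,0,0,0,0,0,0,0,0,0,0,0,0,0,0,0,0,0,0,0,0,0,0,0,0,0,0,0,0,0,0,0]' 0 30;python3 plan.py 0.5 -0.3025 0.034 0.229 1
```

```text
time: 24.55
tcp_pos: [0.5017, -0.3042, 0.0333]
tcp_rot: [[0.973, 0.229, 0.002], [0.229, -0.973, -0.002], [0.001, 0.002, -1.0]]
contact_force: [-0.5, 0.0, 1.3]
grip_width: 0.0625
t 24.55 pos [ 0.5017 -0.3042  0.0333] q [ 0.41  0.61  0.12  1.86 -0.1   0.68  0.82] F [-0.5  0.   1.3] w 0.0625
err world mm [-1.7  1.7  0.7] turn [ 0.002 -0.001  0.002] tool units [-0.03 -0.05 -0.02]
[-0.03, -0.05, -0.02, 0.002, -0.001, 0.002]
time: 25.15
tcp_pos: [0.5029, -0.3056, 0.0367]
tcp_rot: [[0.973, 0.229, 0.006], [0.229, -0.973, -0.004], [0.005, 0.005, -1.0]]
contact_force: [-0.3, -0.4, -1.4]
grip_width: 0.0377
t 25.15 pos [ 0.5029 -0.3056  0.0367] q [ 0.41  0.6   0.12  1.85 -0.1   0.68  0.82] F [-0.3 -0.4 -1.4] w 0.0377
err world mm [-2.9  3.1 -2.7] turn [ 0.005 -0.005  0.002] tool units [-0.05 -0.09  0.07]
[-0.05, -0.09, 0.07, 0.005, -0.005, 0.002]
```

```bash
python3 -m pendant '[0,0,-0.3,0,0,0,0,0,-0.7,0,0,0,0,0,-0.9,0,0,0,0,0,-1,0,0,0]';  python3 plan.py 0.5375 0.302 0.15 0.012 15
```

```text
time: 25.55
tcp_pos: [0.4973, -0.3024, 0.1512]
tcp_rot: [[0.973, 0.229, -0.007], [0.229, -0.973, 0.003], [-0.006, -0.004, -1.0]]
contact_force: [1.7, -0.3, -0.9]
grip_width: 0.0376
t 25.55 pos [ 0.4973 -0.3024  0.1512] q [ 0.39  0.44  0.14  1.8  -0.07  0.91  0.79] F [ 1.7 -0.3 -0.9] w 0.0376
err world mm [ 40.2 604.4  -1.2] turn [-0.004  0.006  0.219] tool units [  4.44 -14.48   0.07]
[0.3, -0.97, 0.0, -0.0, 0.0, 0.015]
[0.28, -0.97, 0.0, -0.0, 0.0, 0.015]
[0.27, -0.97, 0.0, -0.0, 0.0, 0.015]
[0.25, -0.98, 0.0, -0.0, 0.0, 0.015]
[0.24, -0.98, 0.0, -0.0, 0.0, 0.015]
[0.22, -0.98, 0.0, -0.0, 0.0, 0.015]
[0.21, -0.99, 0.0, -0.0, 0.0, 0.015]
[0.2, -0.99, 0.0, -0.0, 0.0, 0.015]
[0.18, -0.99, 0.0, -0.0, 0.0, 0.015]
[0.17, -1.0, 0.0, -0.0, 0.0, 0.015]
[0.15, -1.0, 0.0, -0.0, 0.0, 0.015]
[0.14, -1.0, 0.0, -0.0, 0.0, 0.015]
[0.12, -1.0, 0.0, -0.0, 0.0, 0.015]
[0.11, -1.0, 0.0, -0.0, 0.0, 0.015]
[0.09, -1.01, 0.0, -0.0, 0.0, 0.015]
```

```bash
python3 -m pendant '[0.2,-0.6,-0.02,0,0,0.015,0.28,-0.9,-0.02,0,0,0.015,0.27,-0.97,0,0,0,0.015,0.25,-0.97,0,0,0,0.015,0.24,-0.98,0,0,0,0.015,0.22,-0.98,0,0,0,0.015,0.21,-0.98,0,0,0,0.015,0.2,-0.98,0,0,0,0.015,0.18,-0.98,0,0,0,0.015,0.17,-0.98,0,0,0,0.015]';  python3 plan.py 0.5375 0.302 0.15 0.012 6
```

```text
time: 26.55
tcp_pos: [0.5348, 0.0804, 0.169]
tcp_rot: [[0.998, 0.057, 0.016], [0.057, -0.998, -0.01], [0.016, 0.011, -1.0]]
contact_force: [0.7, 0.2, -1.3]
grip_width: 0.0377
t 26.55 pos [0.5348 0.0804 0.169 ] q [-0.24  0.33  0.03  1.91  0.    0.89 -0.15] F [ 0.7  0.2 -1.3] w 0.0377
err world mm [  2.7 221.6 -19. ] turn [ 0.01  -0.016  0.045] tool units [ 0.38 -5.53  0.42]
[0.06, -0.92, 0.07, 0.002, -0.003, 0.008]
[0.06, -0.92, 0.07, 0.002, -0.003, 0.008]
[0.05, -0.92, 0.07, 0.002, -0.003, 0.008]
[0.04, -0.92, 0.07, 0.002, -0.003, 0.008]
[0.04, -0.92, 0.08, 0.002, -0.003, 0.008]
[0.03, -0.92, 0.08, 0.002, -0.003, 0.008]
```

```bash
python3 -m pendant '[0.06,-0.92,0.02,0.002,-0.003,0.007,0.06,-0.92,0.02,0.002,-0.003,0.007,0.05,-0.92,0.02,0.002,-0.003,0.007,0.04,-0.92,0.02,0.002,-0.003,0.007,0.04,-0.8,0.02,0,0,0.005,0.03,-0.5,0,0,0,0,0,-0.2,0,0,0,0,0,0,0,0,0,0]';  python3 plan.py 0.5375 0.302 0.03 0.012 1
python3 - <<'E'
from station import robot
import cv2,pickle
c=robot.read_camera('wrist');pickle.dump(c,open('wrist11.pkl','wb'))
cv2.imwrite('pics/w11.png',c['img'][60:360,160:480,::-1])
E
```

```text
time: 27.35
tcp_pos: [0.5353, 0.3044, 0.1708]
tcp_rot: [[0.999, 0.032, 0.009], [0.032, -0.999, 0.002], [0.009, -0.002, -1.0]]
contact_force: [-0.2, 0.0, -0.8]
grip_width: 0.0372
t 27.35 pos [0.5353 0.3044 0.1708] q [-0.54  0.46 -0.03  1.71  0.02  0.96 -0.55] F [-0.2  0.  -0.8] w 0.0372
err world mm [   2.2   -2.4 -140.8] turn [-0.002 -0.009  0.02 ] tool units [0.02 0.07 3.52]
[0.02, 0.07, 3.52, -0.002, -0.009, 0.02]
```

View pics/w11.png

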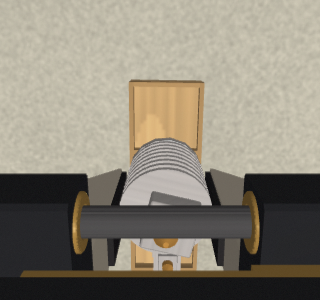

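```bash
python3 - <<'E'
from h import *
W=ld('wrist11'); print(ray(W,289.5,141,.02),ray(W,364,141,.02))
E
python3 -m pendant '[0.02,0.03,0.5,-0.002,-0.009,0.015,0,-0.03,0.8,0,0,0,0,-0.03,0.8,0,0,0,0,-0.03,0.6,0,0,0,0,0,0.2,0,0,0,0,0,0,0,0,0]';python3 plan.py 0.5375 0.302 0.03 0.012 2
```

```text
[0.50337568 0.3366658  0.02      ] [0.56811165 0.33865848 0.02      ]
time: 28.0
tcp_pos: [0.5396, 0.2918, 0.0473]
tcp_rot: [[1.0, -0.002, -0.001], [-0.002, -1.0, -0.008], [-0.001, 0.008, -1.0]]
contact_force: [0.0, 0.3, 0.2]
grip_width: 0.0371
t 28.0 pos [0.5396 0.2918 0.0473] q [-0.53  0.62 -0.02  1.77  0.02  0.75 -0.56] F [0.  0.3 0.2] w 0.0371
err world mm [ -2.1  10.2 -17.3] turn [ 0.008  0.001 -0.014] tool units [-0.05 -0.26  0.43]
[-0.03, -0.13, 0.21, 0.004, 0.001, -0.007]
[-0.03, -0.13, 0.22, 0.004, 0.001, -0.007]
```

```bash
python3 -m pendant '[-0.06,-0.26,0,0.007,0,0,0,-0.03,0.1,0,0,0,0,0,0,0,0,0]';python3 plan.py 0.537 0.302 0.03 0.012 2
```

```text
time: 28.3
tcp_pos: [0.5389, 0.3032, 0.0448]
tcp_rot: [[1.0, -0.005, 0.001], [-0.005, -1.0, 0.0], [0.001, -0.0, -1.0]]
contact_force: [0.1, -0.4, -0.7]
grip_width: 0.0376
t 28.3 pos [0.5389 0.3032 0.0448] q [-0.54  0.63 -0.02  1.77  0.02  0.74 -0.58] F [ 0.1 -0.4 -0.7] w 0.0376
err world mm [ -1.9  -1.2 -14.8] turn [-0.    -0.001 -0.017] tool units [-0.05  0.03  0.37]
[-0.02, 0.01, 0.19, -0.0, -0.001, -0.009]
[-0.02, 0.01, 0.19, -0.0, -0.001, -0.009]
```

```bash
python3 -m pendant '[-0.05,0.02,0.22,0,0,-0.01,0,0,0.17,0,0,0,0,0,0.06,0,0,0,0,0,0,0,0,0]';python3 plan.py 0.537 0.302 0.0305 0.012 2
```

```text
time: 28.7
tcp_pos: [0.539, 0.3045, 0.0304]
tcp_rot: [[1.0, 0.007, 0.007], [0.007, -1.0, 0.004], [0.007, -0.004, -1.0]]
contact_force: [-0.0, -0.7, -0.8]
grip_width: 0.0373
t 28.7 pos [0.539  0.3045 0.0304] q [-0.54  0.65 -0.02  1.77  0.02  0.71 -0.57] F [-0.  -0.7 -0.8] w 0.0373
err world mm [-2.  -2.5  0.1] turn [-0.004 -0.007 -0.005] tool units [-0.05  0.06 -0.  ]
[-0.03, 0.03, -0.0, -0.002, -0.003, -0.003]
[-0.03, 0.03, -0.0, -0.002, -0.003, -0.003]
```

```bash
python3 -m pendant '[-0.03,0.04,0.03,0,-0.005,0,0,0,0,0,0,0]'; python3 -m pendant '[0,0,0,0,0,0,0,0,0,0,0,0,0,0,0,0,0,0,0,0,0,0,0,0]' 72
python3 - <<'E'
from station import robot
import cv2
a=robot.read_camera('wrist')['img']
cv2.imwrite('pics/w12.png',a[60:360,160:480,::-1])
E
python3 -m pendant '[0,0,-0.3,0,0,0,0,0,-0.7,0,0,0,0,0,-0.9,0,0,0,0,0,-0.9,0,0,0,-0.5,0.3,-0.9,0,0,0,-0.9,0.3,0,0,0,0,-0.9,0.3,0,0,0,0,-0.9,0,0,0,0,0,0,0,0,0,0,0]'
python3 - <<'E'
from station import robot
import cv2,pickle
for n in ['side','top','wrist']:
    c=robot.read_camera(n);pickle.dump(c,open(n+'F.pkl','wb'));cv2.imwrite(f'pics/{n}F.png',c['img'][:,:,::-1])
E
```

```text
time: 28.9
tcp_pos: [0.539, 0.3045, 0.0302]
tcp_rot: [[1.0, 0.007, 0.004], [0.007, -1.0, 0.006], [0.004, -0.006, -1.0]]
contact_force: [0.4, -0.4, -0.7]
grip_width: 0.0376
time: 29.3
tcp_pos: [0.5385, 0.3034, 0.029]
tcp_rot: [[1.0, 0.007, 0.003], [0.007, -1.0, 0.005], [0.003, -0.005, -1.0]]
contact_force: [-0.5, 0.2, 0.9]
grip_width: 0.0638
time: 30.25
tcp_pos: [0.408, 0.2647, 0.1889]
tcp_rot: [[1.0, 0.005, 0.008], [0.005, -1.0, 0.008], [0.008, -0.008, -1.0]]
contact_force: [-0.6, 0.5, 0.6]
grip_width: 0.0661
```

View pics/w12.png

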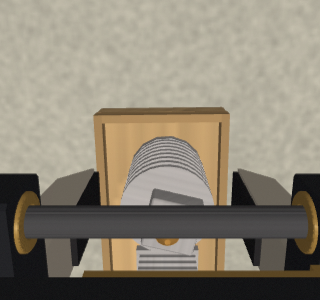

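View pics/topF.png

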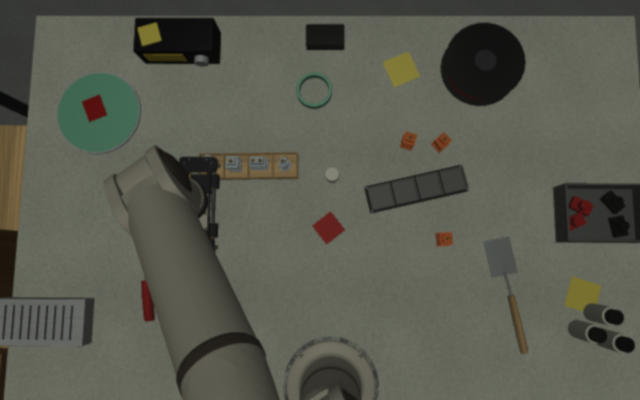

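View pics/sideF.png

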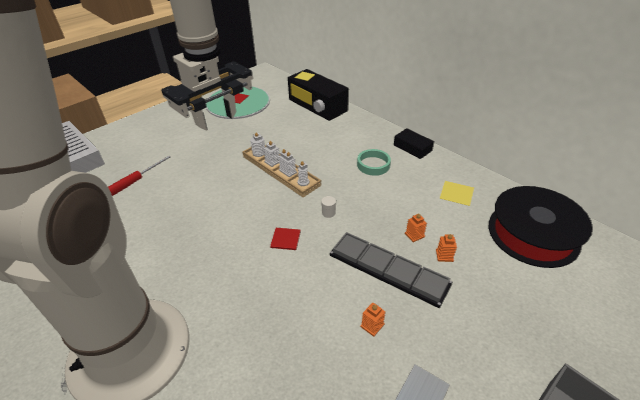

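View pics/wristF.png

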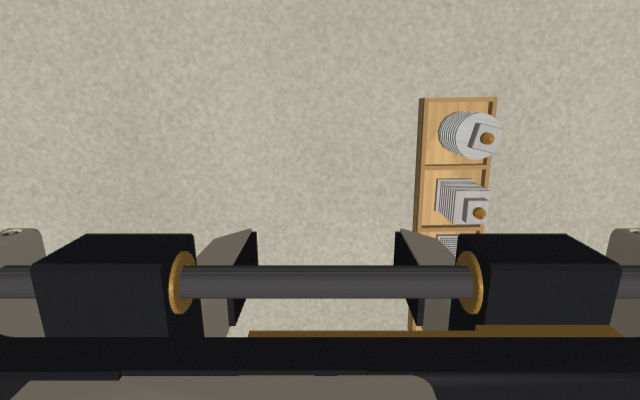

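Run:
```python
from h import *
c=ld('sideF');cv2.imwrite('pics/cF.png',cv2.resize(c['img'][120:200,235:335,::-1],None,fx=7,fy=7,interpolation=cv2.INTER_CUBIC))
W=ld('wristF');a=.012;R=np.array([[np.cos(a),-np.sin(a)],[np.sin(a),np.cos(a)]])
for u,v in [(487,138),(480,213)]: print(R.T@(ray(W,u,v,.079)[:2]-[.5385,.211]))
```

```text
[-0.0015461   0.09498004]
[-0.00074197  0.03521413]
```

View pics/cF.png

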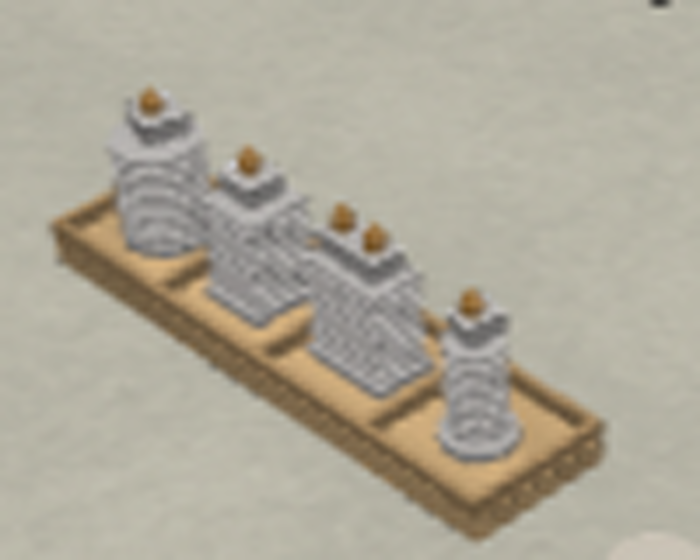

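All four stand flat and upright, each in its own bay, in reversed order.

```bash
python3 -c "
from station import robot
s=robot.get_state();print(s['time'],abs(s['dq']).max(),s['contact_force'])
print(robot.sign_off())"
```

```text
30.4 0.027202785102957382 [ 0.38811716 -0.20217236  0.40732123]
the job is handed in; nothing more can be done
None
```

I moved all four hot ends into the service rack in reverse order and handed the job in at 30.4 s, well inside the 102 s limit. The parking rack held slim, twin, square and wide from left to right; the service rack now holds wide, square, twin and slim.

- **Standing:** The final side picture shows all four upright, flat on their bay floors with nozzles up. The parking docks are empty and the orange look-alikes have not moved.
- **Position:** A final wrist-camera measurement put the wide hot end about 2 mm and the square about 4 mm from their bay centres, against the 18 mm allowed. For the slim and twin I relied on the tool position at release (within 3–4 mm of the bay centre) and on the pictures.
- **Camera agreement:** The side camera disagreed with the top and wrist cameras by about 4–5 mm early on. I used blended values, and the grips closed normally.
- **Robot:** The gripper was open and clear of everything at hand-in, and the forces I read stayed near zero. The arm still showed a little joint motion (0.03 rad/s) when I signed off, but it was touching nothing.

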